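# Roll-test dryer drum shafts on a stone tile and reject the bent one

## Task

We are rebuilding the dryer: check the three drum-roller shafts on the stone tile. Press the sanding block flat on each shaft with a light hand (about half a kilo, never more than a kilo) and roll it away from you all the way past the pencil line, even one that rocks; the straight ones, which roll evenly, stay lying on the tile past the line, and any that rocked or lifted the block then goes into the metal tray. Finish with the block standing back on the bench, and leave the other things on the bench alone.

Things in the scene. Friction and masses are not known exactly. Their poses are not given: they have to be found in the camera images.
- tile: flat plate: polished stone tile, 220 (x) by 430 (y) by 10 mm, on a black foam mat 20 mm larger all round (8 mm thick at the border). Origin: centre of the TOP face, 22 mm above the bench; x away from the robot (within 0.2 rad), z up. The dark pencil line runs along y through the origin. The tile cannot slide; the foam lets it sink level, 1 mm per 8 N of pressure (stop at 8 mm), and rise again.
- shaft_1: a drum-roller shaft: plain steel rod, 12 mm diameter, 110 mm long, 98 g. Origin: middle of the rod; y along the rod (within 0.06 rad); x and z turn as it rolls. At the start it lies on the near half of the tile, across the tile within 0.15 rad, its middle 34 to 48 mm short of the line; the three lie side by side, middles 136 mm apart. One turn carries it 38 mm and the block above it 75 mm.
- shaft_2: a shaft made and lying like shaft_1. Any of the three may be straight or bent (bowed by 2 to 3 mm in the middle, too little to trust to the pose or the eye). A straight one keeps a constant 12 mm between tile and sole as it rolls; a bent one lifts a sole held over its middle by about 2 mm and lets it drop again, in each turn.
- shaft_3: a shaft made and lying like shaft_1; like the others it may be straight or bent
- shaft_1_end (a point): centre of one end face of shaft_1: 55.00 mm from the rod's middle if straight, 55.06 mm if bent (a difference far below the noise of the poses)
- shaft_2_end (a point): centre of one end face of shaft_2: 55.00 mm from the rod's middle if straight, 55.06 mm if bent (a difference far below the noise of the poses)
- shaft_3_end (a point): centre of one end face of shaft_3: 55.00 mm from the rod's middle if straight, 55.06 mm if bent (a difference far below the noise of the poses)
- block: hand sanding block, 170 to 290 g: base 110 (x) by 66 (y) by 18 mm with a rubber sole below, and on it a wooden grip bar along x, 84 mm long, 26 mm wide, 18 to 54 mm above the sole. Origin: centre of the sole's underside, z up. Stands on the bench beside the tile, x away from the robot within 0.35 rad. It moves twice as far as the shaft it rolls, so start with the shaft under the forward part of the sole.
- tray: loose shallow metal tray for rejects, 168 (x) by 112 (y) mm, 30 mm high, walls and floor 3 mm thick. Origin: centre of its underside, z up. It stands on the bench on the other side of the tile from the block, x away from the robot within 0.35 rad. A shaft fits in it along x.
- wheel_a: bystander: drum roller with black tyre, 70 mm diameter, 28 mm high, lying flat beyond the tile; origin centre of its underside
- wheel_b: bystander: a second such drum roller
- pulley: bystander: grey plastic idler pulley, 48 mm diameter, 22 mm high; origin centre of its underside
- clip_jar: bystander: glass jar of clips, 52 mm diameter, 52 mm high; origin centre of its underside
- driver: bystander: screwdriver lying on the near part of the bench
- wrench: bystander: wrench lying on the near part of the bench
- spray_can: bystander: spray can, 58 mm diameter, about 170 mm high, beyond the tile; origin centre of its underside
Not all that is in view belongs to the job. What is shaped like the shaft_2 but brown, green or yellow is not meant.

How it is judged:
By the outcome, as a careful person would: the job done as asked, in the order asked, and still so for the second after the job is handed in, with the robot touching nothing.
It also fails if it takes over 72 s, if anything falls off the work surface, if the arm or the gripper's body presses on something with over 40 N, if the wrist force passes 120 N, or if a joint passes its speed limit or range.

## Robot

A 7-joint arm with a two-finger parallel gripper is mounted at the origin on the work surface. World frame = base frame: x ahead of the robot, y to its left, z up, the work surface at z = 0. Lengths are in m, angles in rad, forces in N, time in s.
With the tool pointing down it reaches from about 0.4 to 0.85 m from the base axis. Payload 4.5 kg.
Tool frame: the origin (TCP) lies on the centre line of the jaws, within the pads' length; the fingertips stand 14 mm ahead of it and the grasp point (between the pads) lies 5 mm behind it (r.tcp_to_tips is the z of the fingertips in the tool frame, in m); z points along the fingers, y is the direction in which the jaws open and shut (so a half turn about z gives the same grasp; the last joint's range is limited). The gripper opens to 88 mm and grips with 3 to 60 N. Pads are 18 mm wide; open, the fingers measure 123 mm over their backs; the gripper's body (75 mm by 187 mm) begins 45 mm behind the grasp point.
Start: joints at [-1.172, 0.689, -0.195, 1.565, 0.157, 0.902, -0.215], TCP at [0.223, 0.584, 0.23] pointing down, gripper open.
Joint ranges: [-3.01, 3.01], [-0.46, 2.08], [-1.47, 1.51], [0.13, 2.56], [-1, 4.14], [0.04, 2.09], [-2.66, 2.66]. Speed limits (rad/s): [2.57, 2.57, 3.14, 3.14, 3.14, 3.14, 3.14].

## Interface

Orientations are given as a unit quaternion [x, y, z, w].
In Python, from plant import r, viewer gives the robot as it stands.
- The arm moves only by the shell command python3 -m inch 'ROWS' [FORCE]. ROWS is JSON, a list of rows, each a list of 3 entries, a list of its own where there are three numbers: the closure, from 0 (fully open) to 1 (shut), then the shift along the tool's x, y, z in cm, then the turn about the tool's z in degrees. In form: [[fingers, [x, y, z], yaw], ...]. A call has 1 to 20 rows; each row is the pose to reach, as a shift and turn from the pose commanded when the call began, along the tool's axes at that moment; what a row does not reach only later rows make up. A row lasts 1/10 s, in which the tool goes at most 50 mm and 8.59 degrees, less where a joint would pass 70% of its speed; a pose out of reach is approached as far as the arm can. A call with a gripper value outside its range is refused whole. The fingers move at their own pace and stop on an object; FORCE is the grip in N (left out, the last holds). Time passes only in rows, so rows that repeat a pose let the fingers close. It gives the time, the measured TCP pose, the force and the opening at its end, in the units of the state.
- r.get_state(): the state, without advancing time (a new reading comes with each control period).
- viewer.snapshot(name): name is "scene" or "side" or "wrist"; returns the picture (480x640x3 uint8, red, green, blue); there is no depth.
- viewer.camera_params(name): a dict with "intrinsics" (3x3 intrinsics, pixels), "k1" (the pictures are not rectified: a ray, as slopes to the right and down, at radius r is drawn at 1 + k1 r^2 times it, then the intrinsics apply), "world_to_cam" (4x4, takes a point from world to camera coordinates). Camera axes: x right, y up, looking along -z (the intrinsics and any distortion apply to the point x, -y, -z); pixel columns grow to the right and rows downward; lengths in m; the calibration is good to about 2 mm. A picture is of the moment at which its call begins: read the wrist's pose just before it. camera_params takes no time and is no camera call; for the wrist camera it gives the pose at the moment of the call.
- r.finish_job(): hands the job in, once; it reports no verdict.
Trained networks look in the newest picture that a camera, given by its name, has taken for a name from the list of things; names that differ only in an ending like _2 or _b are one class to them, and where a whole thing is asked for, a point or a joint stands for the part that bears it (a point fixed in the world has none). Each returns a list of dicts, best first, with "p" (0 to 1); they miss things now and then, are a little off and sometimes report something else, mostly with a low value. They report only what shows in the picture. A call takes as long as a camera call. They do not tell look-alikes from the thing itself.
- viewer.outline_of(camera, name): "pixels" (480x640 bool, what is visible of it) and "bbox" ([left, top, width, height] in pixels, round what is visible of it).
The state is a dict: "clock": time; "q": joint angles; "qd": joint speeds; "joint_torque": joint torques, N m; "tool_pos": TCP position; "eef_rot": TCP orientation; "contact_force": force on the tool from outside, world axes, zero at the start; "moment": the same for the moment, N m; "opening": opening from 0.0 (shut) to 1.0 (fully open).
Only numpy, scipy, OpenCV 4.12 (cv2) and the standard library are available. Lean on these libraries where they do the work, as an engineer would, in place of code of your own. Each camera call takes 0.05 s, during which the arm holds its last target.

## Working session

There is one attempt and no reset: what is moved stays moved. The work goes in short steps, Python scripts to look and compute and a shell command to move; the robot and the scene stay as the last step left them, time stands still between calls to the robot, and variables do not carry over. Pictures are saved under pics/ and viewed, and the job is handed in when it is done.

```bash
ls -la && mkdir -p pics
python3 - <<'E'
from plant import r, viewer
import cv2, numpy as np
s=r.get_state(); print({k:np.round(v,3) for k,v in s.items()}, r.tcp_to_tips)
for n in ["scene","side","wrist"]:
    im=viewer.snapshot(n); cv2.imwrite(f"pics/{n}0.png",im[:,:,::-1])
    p=viewer.camera_params(n); print(n,np.round(p["intrinsics"],1).tolist(),p["k1"],np.round(p["world_to_cam"],3).tolist())
E
```

```text
total 12
drwxr-xr-x  3 agent agent 4096 Dec  7 14:53 .
drwxr-xr-x 23 root  root  4096 Dec  7 14:53 ..
drwxr-xr-x  2 agent agent 4096 Dec  7 14:53 pics
{'clock': np.float64(0.0), 'q': array([-1.172,  0.69 , -0.195,  1.566,  0.157,  0.902, -0.215]), 'qd': array([ 0.001,  0.   , -0.001,  0.   , -0.001,  0.001,  0.001]), 'joint_torque': array([ 1.0000e-03, -5.2757e+01, -1.2660e+00, -1.5343e+01, -5.3000e-02,
        7.0000e-03,  0.0000e+00]), 'tool_pos': array([0.223, 0.583, 0.229]), 'eef_rot': array([ 0.181,  0.983, -0.001, -0.   ]), 'contact_force': array([-0.156,  0.042,  0.12 ]), 'moment': array([-0.018,  0.012, -0.026]), 'opening': np.float64(0.997)} 0.014
scene [[549.0, 0.0, 314.6], [0.0, 549.0, 238.5], [0.0, 0.0, 1.0]] -0.09072008192115807 [[-0.44, 0.898, 0.014, 0.219], [-0.745, -0.373, 0.553, 0.33], [0.502, 0.233, 0.833, -1.533], [0.0, 0.0, 0.0, 1.0]]
side [[576.1, 0.0, 313.7], [0.0, 576.1, 241.0], [0.0, 0.0, 1.0]] 0.0472471980586836 [[0.926, -0.378, -0.018, -0.459], [0.21, 0.473, 0.856, -0.153], [-0.315, -0.796, 0.517, -1.244], [0.0, 0.0, 0.0, 1.0]]
wrist [[358.4, 0.0, 330.4], [0.0, 358.4, 242.7], [0.0, 0.0, 1.0]] -0.06940754466675023 [[0.356, 0.934, -0.001, -0.625], [-0.888, 0.338, -0.312, 0.043], [-0.291, 0.112, 0.95, -0.391], [0.0, 0.0, 0.0, 1.0]]
```

View pics/scene0.png

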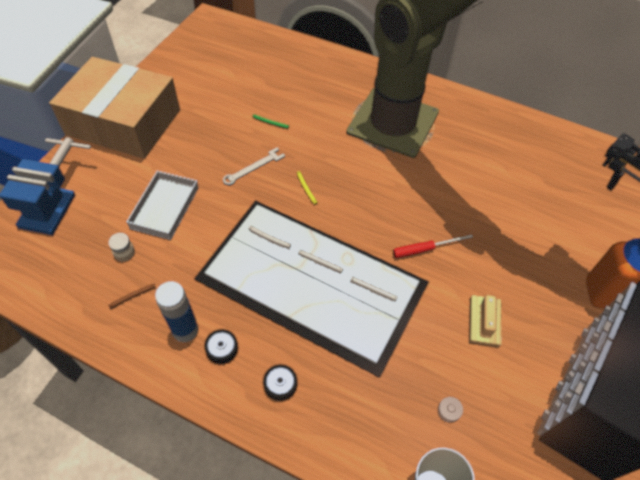

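View pics/side0.png

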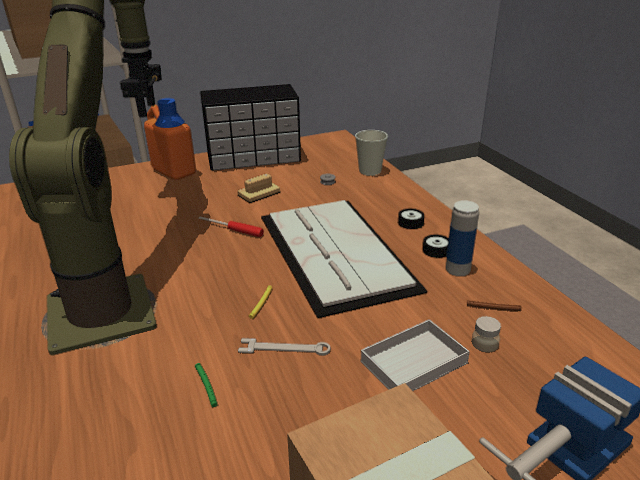

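View pics/wrist0.png

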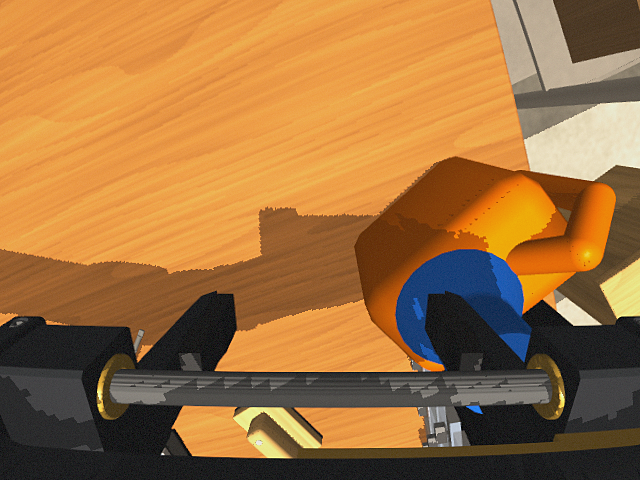

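Scene picture: the tile is centred near (312,285), with steel shafts on its near half at (270,237), (320,261) and (373,288). The block is at (486,319) and the tray at (163,205). Look-alikes to ignore are the green rod (270,121), the yellow rod (307,188) and the brown rod (132,296). Next I'll run the networks and fit poses.

```bash
cat > h.py <<'E'
import numpy as np, cv2
from scipy.optimize import minimize
from scipy.spatial.transform import Rotation as R
from plant import r, viewer
def proj(P,p):
    P=np.atleast_2d(P); W=np.array(p["world_to_cam"]); c=P@W[:3,:3].T+W[:3,3]
    s=np.c_[c[:,0]/-c[:,2], -c[:,1]/-c[:,2]]; s=s*(1+p["k1"]*(s**2).sum(1,keepdims=True))
    K=np.array(p["intrinsics"]); return s*[K[0,0],K[1,1]]+K[:2,2]
def ray(u,p):
    K=np.array(p["intrinsics"]); d=(np.array(u)-K[:2,2])/[K[0,0],K[1,1]]; s=d.copy()
    for _ in range(20): s=d/(1+p["k1"]*(s**2).sum())
    W=np.array(p["world_to_cam"]); 
    return -W[:3,:3].T@W[:3,3], W[:3,:3].T@np.array([s[0],-s[1],-1])
def onplane(u,p,z):
    o,d=ray(u,p); return o+d*(z-o[2])/d[2]
def box(x0,x1,y0,y1,z0,z1): return np.array([[x,y,z] for x in(x0,x1) for y in(y0,y1) for z in(z0,z1)])*1e-3
a=np.arange(24)/24*2*np.pi
rod=np.array([[6*np.cos(t),y,6*np.sin(t)] for t in a for y in(-55,55)])*1e-3
SH={"block":[box(-55,55,-33,33,0,18),box(-42,42,-13,13,18,54)],"tray":[box(-84,84,-56,56,0,30)],"tile":[box(-110,110,-215,215,-10,0)],"shaft":[rod]}
def rend(parts,x,y,z,yaw,p):
    m=np.zeros((480,640),np.uint8); c,s=np.cos(yaw),np.sin(yaw)
    for q in parts:
        w=np.c_[q[:,0]*c-q[:,1]*s+x,q[:,0]*s+q[:,1]*c+y,q[:,2]+z]
        h=cv2.convexHull((proj(w,p)*16).astype(np.int32)); cv2.fillConvexPoly(m,h,255,cv2.LINE_AA,4)
    return m/255.
def fit(kind,masks,cams,x0,z,yaw0=0):
    def cost(v):
        c=0
        for m,p in zip(masks,cams):
            g=rend(SH[kind],v[0]/100,v[1]/100,z,v[2]/10,p); c+=1-np.minimum(g,m).sum()/np.maximum(g,m).sum()
        return c/len(masks)
    best=None
    for d in(-.2,0,.2):
        s=np.array([x0[0]*100,x0[1]*100,(yaw0+d)*10])
        o=minimize(cost,s,method="Nelder-Mead",options=dict(initial_simplex=s+np.array([[0,0,0],[1,0,0],[0,1,0],[0,0,1.5]]),xatol=.005,fatol=1e-4))
        if best is None or o.fun<best.fun: best=o
    return best.x[0]/100,best.x[1]/100,best.x[2]/10,best.fun
E
python3 - <<'E'
from h import *
import pickle
D={}
for c in("scene","side"):
    for n in("tile","shaft_1","block","tray"):
        D[c,n]=viewer.outline_of(c,n)
        for o in D[c,n][:6]: 
            m=o["pixels"]; v,u=np.nonzero(m); print(c,n,round(o["p"],2),o["bbox"],m.sum(),np.round([u.mean(),v.mean()],1))
P={c:viewer.camera_params(c) for c in("scene","side")}
pickle.dump((D,P),open("d.pkl","wb"))
E
```

```text
scene tile 0.88 [205.2, 208.5, 214.4, 157.4] 16269 [314.4 282.4]
scene tile 0.67 [466.6, 293.6, 36.7, 53.9] 1604 [485.2 321. ]
scene shaft_1 0.83 [350.7, 278.8, 45.0, 21.5] 272 [373.9 288.8]
scene shaft_1 0.73 [250.7, 226.6, 38.3, 25.4] 173 [268.5 236.8]
scene shaft_1 0.67 [293.9, 173.6, 23.0, 31.2] 183 [305.6 186.7]
scene shaft_1 0.6 [298.5, 251.4, 45.3, 19.4] 218 [320.2 260.7]
scene shaft_1 0.53 [108.9, 284.9, 44.1, 25.0] 288 [129.7 296. ]
scene shaft_1 0.48 [252.4, 112.1, 34.8, 13.5] 166 [269.1 121.8]
scene block 0.91 [465.9, 294.5, 35.7, 55.3] 1533 [485.2 320.9]
scene tray 0.61 [124.1, 169.9, 76.1, 69.9] 3015 [163. 205.]
side tile 0.79 [271.3, 203.1, 144.3, 98.4] 7984 [339.9 253.5]
side shaft_1 0.89 [467.6, 301.3, 54.8, 10.9] 306 [493.7 305.8]
side shaft_1 0.77 [197.7, 366.7, 22.4, 38.5] 318 [207.1 384.7]
side shaft_1 0.6 [329.6, 259.0, 18.5, 29.7] 181 [339.8 274.9]
side shaft_1 0.53 [249.7, 285.6, 22.6, 33.4] 247 [260.3 302.7]
side shaft_1 0.44 [293.5, 208.6, 16.4, 20.5] 52 [303.6 220.9]
side shaft_1 0.32 [359.9, 320.8, 109.4, 71.8] 4782 [414.2 356.2]
side block 0.56 [237.5, 169.7, 42.5, 30.5] 766 [258.  187.2]
side tray 0.63 [360.0, 320.4, 108.9, 71.0] 4718 [414.1 356.2]
```

Run:
```python
from h import *
import pickle
D,P=pickle.load(open("d.pkl","rb"))
cs=[P["scene"],P["side"]]
def go(k,ma,mb,z,yaw0=0):
    v,u=np.nonzero(ma); x0=onplane([u.mean(),v.mean()],cs[0],z+.005)
    out=[]
    for ms,cc in(([ma,mb],cs),([ma],cs[:1]),([mb],cs[1:])):
        if any(m is None for m in ms): continue
        out.append(np.round(fit(k,[m.astype(float) for m in ms],cc,x0,z,yaw0),4)); print(k,out[-1])
    return out[0]
g=lambda c,n,i:D[c,n][i]["pixels"]
T=go("tile",g("scene","tile",0),g("side","tile",0),.022)
B=go("block",g("scene","block",0),g("side","block",0),0)
Y=go("tray",g("scene","tray",0),g("side","tray",0),0)
S=[]
for i,j in((0,4),(3,None),(1,2)):
    S.append(go("shaft",g("scene","shaft_1",i),g("side","shaft_1",j) if j else None,.028,T[2]))
s=[cv2.imread(f"pics/{n}0.png") for n in("scene","side")]
for c,im in zip(cs,s):
    for k,v,z in [("tile",T,.022),("block",B,0),("tray",Y,0)]+[("shaft",q,.028) for q in S]:
        m=(rend(SH[k],v[0],v[1],z,v[2],c)>.5).astype(np.uint8)
        cv2.drawContours(im,cv2.findContours(m,0,2)[0],-1,(0,0,255),1)
cv2.imwrite("pics/ov.png",np.hstack([cv2.resize(s[0][150:410,110:510],(400,260)),s[1][150:410,200:500]]))
cv2.imwrite("pics/ov.png",np.vstack([cv2.resize(s[0][190:380,190:510],None,fx=2,fy=2)[:,:640],])) 
cv2.imwrite("pics/ov2.png",cv2.resize(s[1][160:400,220:480],None,fx=2.2,fy=2.2))
```

```text
tile [ 0.5619  0.0231 -0.0593  0.0879]
tile [ 0.5618  0.0233 -0.057   0.0547]
tile [ 0.5605  0.0219 -0.0649  0.1208]
block [0.4866 0.4098 0.3158 0.1368]
block [0.4851 0.4092 0.2503 0.1094]
block [0.4875 0.413  0.4982 0.1265]
tray [ 0.5371 -0.3968  0.1641  0.0791]
tray [ 0.5368 -0.3952  0.1539  0.0632]
tray [ 0.5372 -0.3978  0.1705  0.0894]
shaft [ 0.5316  0.1615 -0.0305  0.4456]
shaft [ 0.5318  0.1595 -0.017   0.2243]
shaft [ 0.5306  0.1641 -0.0997  0.6557]
shaft [ 0.5185  0.0233 -0.0369  0.329 ]
shaft [ 0.513  -0.1103 -0.0347  0.3341]
shaft [ 0.5148 -0.1119 -0.0675  0.4265]
shaft [ 0.5129 -0.1105 -0.0383  0.2369]
```

View pics/ov.png

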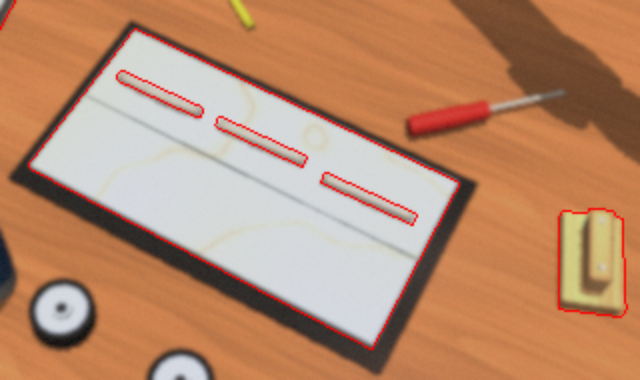

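View pics/ov2.png

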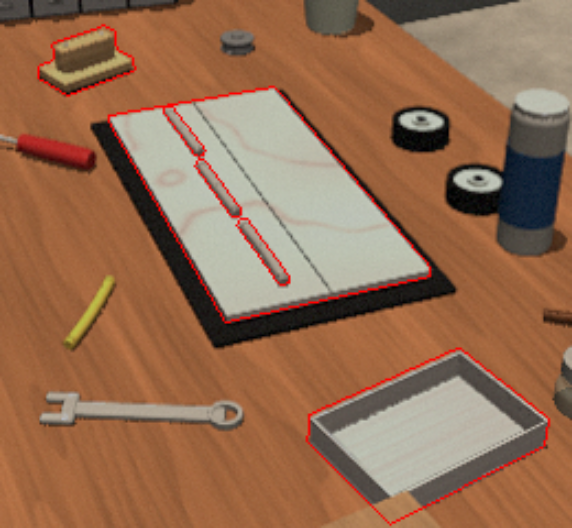

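The overlays match the picture: the tile, tray, block and three pale shafts all line up. Next I'll check the spray can and jug clearances and look at the shafts and block close up.

Run:
```python
from h import *
import pickle
D,P=pickle.load(open("d.pkl","rb"))
a,b=P["scene"],P["side"]
def tri(u,v):
    o1,d1=ray(u,a);o2,d2=ray(v,b);d1/=np.linalg.norm(d1);d2/=np.linalg.norm(d2)
    A=sum((np.eye(3)-np.outer(d,d)) for d in(d1,d2)); bb=sum((np.eye(3)-np.outer(d,d))@o for o,d in((o1,d1),(o2,d2)))
    return np.linalg.solve(A,bb)
print("can top",tri([171,291],[466,206]))
print("jug cap top",tri([636,251],[167,101]))
print("jar top",tri([119,238],[488,322]))
print("pulley",onplane([450,408],a,.01),"wheels",onplane([221,346],a,.02),onplane([280,382],a,.02))
s=cv2.imread("pics/scene0.png"); t=cv2.imread("pics/side0.png")
cv2.imwrite("pics/cr.png",np.vstack([cv2.resize(s[215:310,235:415],None,fx=4,fy=3)[:,:720],cv2.resize(np.hstack([s[285:355,455:545],t[160:230,230:320]]),None,fx=4,fy=4,interpolation=cv2.INTER_CUBIC)]))
```

```text
can top [ 0.78841481 -0.16794132  0.16885106]
jug cap top [0.30540565 0.62773919 0.22551202]
jar top [ 0.68758341 -0.40767588  0.05475025]
pulley [0.70334612 0.40123436 0.01      ] wheels [ 0.79430588 -0.0719016   0.02      ] [0.80752481 0.07409368 0.02      ]
```

View pics/cr.png

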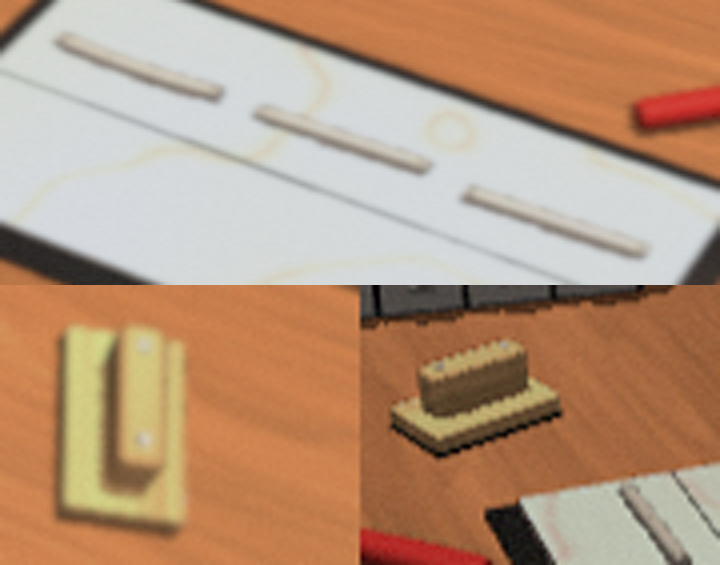

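Run:
```python
from h import *
import pickle
D,P=pickle.load(open("d.pkl","rb"))
for c,l in(("scene",([491,300],[491,323.75])),("side",([249.5,180.75],[266,175]))):
    A,B=[onplane(u,P[c],.054) for u in l]; print(c,(A+B)/2,np.arctan2(*(B-A)[[1,0]]),np.linalg.norm(B-A))
```

```text
scene [0.48624191 0.40943679 0.054     ] 0.28414972336810823 0.056459481366033425
side [0.48433987 0.40310042 0.054     ] 0.3132416198116743 0.059154723631065095
```

```bash
cat >> h.py <<'E'
def rel(x,y,z,yaw,s=None):
    "shift cm in tool axes and tool-z turn deg; yaw = angle of block-x (=-tool x) from world x"
    s=s or r.get_state(); M=R.from_quat(s["eef_rot"]).as_matrix()
    d=M.T@(np.array([x,y,z])-s["tool_pos"])*100
    cur=np.arctan2(-M[1,0],-M[0,0]); t=-(yaw-cur); t=(t+np.pi)%(2*np.pi)-np.pi
    print("shift",np.round(d,2),"turn",round(np.degrees(t),2),"cur",np.round(s["tool_pos"],4),"yaw",round(cur,4),"F",np.round(s["contact_force"],2),"op",round(float(s["opening"]),3),"t",round(float(s["clock"]),2),"zdown",np.round(M[:,2],3))
E
python3 -c "
from h import *
rel(.486+.0,.4095,.13,.29)"
```

```text
shift [-30.79  -6.9    9.97] turn -37.52 cur [0.223  0.5839 0.2297] yaw -0.3648 F [-0.35  0.36  0.05] op 1.0 t 0.55 zdown [ 0. -0. -1.]
```

```bash
python3 -m inch '[[0,[0,0,-5],0],[0,[-3,-3,-6],-4],[0,[-7,-6,-5],-12],[0,[-12,-6.5,-4],-20],[0,[-17,-7,-2],-28],[0,[-22,-7,1],-36],[0,[-26.5,-7,3],-37.5],[0,[-30.7,-6.9,6],-37.5],[0,[-30.7,-6.9,10],-37.5],[0,[-30.7,-6.9,10],-37.5]]'
python3 - <<'E'
from h import *
rel(.486,.4095,.13,.29)
p=viewer.camera_params("wrist"); im=viewer.snapshot("wrist"); cv2.imwrite("pics/w1.png",im[:,:,::-1])
import pickle; pickle.dump(p,open("w1.pkl","wb"))
E
```

```text
clock: 1.55
tool_pos: [0.4851, 0.4039, 0.1233]
eef_rot: [-0.142, 0.99, -0.005, -0.004]
contact_force: [-1.8, -0.8, -0.3]
opening: 1.0
shift [-0.24  0.51 -0.68] turn -0.3 cur [0.4851 0.4039 0.1233] yaw 0.2847 F [-1.8  -0.79 -0.32] op 1.0 t 1.55 zdown [-0.007 -0.01  -1.   ]
```

View pics/w1.png

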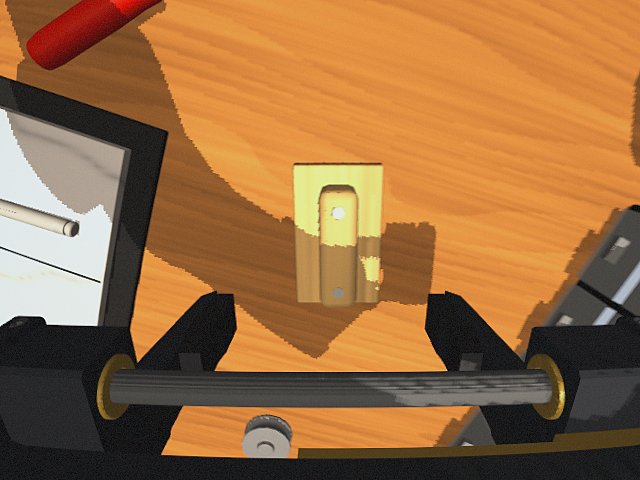

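Run:
```python
from h import *
import pickle
p=pickle.load(open("w1.pkl","rb"))
A,B=[onplane(u,p,.054) for u in([338,294],[338,213])]; A,B=B,A
print((A+B)/2,np.arctan2(*(B-A)[[1,0]]),np.linalg.norm(B-A))
c=[onplane(u,p,.018) for u in([294,163],[383,163])]; print(c, np.linalg.norm(c[0]-c[1]))
c=[onplane(u,p,.018) for u in([296,302],[381,303])]; print(c, np.linalg.norm(c[0]-c[1]))
rel(.486,.4095,.13,.29)
```

```text
[0.4846753  0.40930616 0.054     ] 0.2919735524172442 0.0572533275648655
[array([0.43873413, 0.36304267, 0.018     ]), array([0.42067573, 0.42426802, 0.018     ])] 0.06383298323706418
[array([0.54515849, 0.39246271, 0.018     ]), array([0.52643099, 0.45871378, 0.018     ])] 0.0688471051641693
shift [-0.24  0.14 -0.31] turn -0.12 cur [0.4841 0.4075 0.1269] yaw 0.2879 F [-0.41  0.5   0.88] op 1.001 t 1.6 zdown [-0.005 -0.005 -1.   ]
```

```bash
python3 -m inch '[[0,[-1.05,0.05,3],0],[0,[-1.05,0.05,6.5],0],[0,[-1.05,0.05,9.3],0],[0,[-1.05,0.05,9.3],0],[0,[-1.05,0.05,9.3],0],[0,[-1.05,0.05,9.3],0]]' 55
python3 - <<'E'
from h import *
rel(.496,.413,.037,.292)
E
```

```text
clock: 2.2
tool_pos: [0.4958, 0.4157, 0.0398]
eef_rot: [-0.145, 0.989, 0.002, 0.002]
contact_force: [0.8, 0.7, 0.5]
opening: 0.999
shift [ 0.05 -0.26  0.28] turn -0.08 cur [0.4958 0.4157 0.0398] yaw 0.2907 F [0.79 0.74 0.49] op 0.999 t 2.2 zdown [ 0.003  0.004 -1.   ]
```

```bash
python3 -m inch '[[1,[0,0,0],0],[1,[0,0,0],0],[1,[0,0,0],0],[1,[0,0,0],0],[1,[0,0,0],0],[1,[0,0,0],0]]' 55
python3 - <<'E'
from h import *
rel(.496,.413,.037,.292)
E
```

```text
clock: 2.8
tool_pos: [0.495, 0.4134, 0.0367]
eef_rot: [-0.144, 0.99, -0.0, -0.0]
contact_force: [-0.4, -0.2, -0.4]
opening: 0.481
shift [-0.08 -0.06 -0.03] turn -0.13 cur [0.495  0.4134 0.0367] yaw 0.2897 F [-0.37 -0.17 -0.43] op 0.481 t 2.8 zdown [-0. -0. -1.]
```

```bash
python3 -m inch '[[1,[0,0,0],0],[1,[0,0,0],0],[1,[0,0,0],0],[1,[0,0,0],0]]' 55
python3 - <<'E'
from h import *
rel(.496,.413,.037,.292)
E
```

```text
clock: 3.2
tool_pos: [0.4955, 0.4123, 0.0367]
eef_rot: [-0.144, 0.99, -0.001, 0.0]
contact_force: [1.4, -2.4, 1.6]
opening: 0.287
shift [-0.07  0.05 -0.03] turn -0.17 cur [0.4955 0.4123 0.0367] yaw 0.2891 F [ 1.43 -2.37  1.55] op 0.287 t 3.2 zdown [ 0.    -0.002 -1.   ]
```

```bash
python3 -m inch '[[1,[0,0,-3],0],[1,[0,0,-7],0],[1,[0,-4,-10],4],[1,[0.2,-9,-12],10],[1,[0.5,-14,-14],16],[1,[0.6,-19,-16.3],18.3],[1,[0.8,-24,-16.3],18.3],[1,[0.9,-29,-16.3],18.3],[1,[0.95,-34,-16.3],18.3],[1,[0.95,-37.5,-16.3],18.3],[1,[0.95,-39.6,-16.3],18.3],[1,[0.95,-39.6,-16.3],18.3],[1,[0.95,-39.6,-16.3],18.3],[1,[0.95,-39.6,-16.3],18.3],[1,[0.95,-39.6,-16.3],18.3]]'
python3 - <<'E'
from h import *
p=viewer.camera_params("wrist"); im=viewer.snapshot("wrist"); cv2.imwrite("pics/w2.png",im[:,:,::-1])
import pickle; pickle.dump(p,open("w2.pkl","wb"))
rel(.60,.03,.2,-.03)
E
```

```text
clock: 4.7
tool_pos: [0.5986, 0.0337, 0.1997]
eef_rot: [0.013, 1.0, 0.001, -0.0]
contact_force: [0.7, -0.1, -3.4]
opening: 0.289
shift [-0.13 -0.33 -0.03] turn 0.19 cur [0.5988 0.0333 0.1997] yaw -0.0267 F [ 0.49 -1.26 -3.61] op 0.29 t 4.75 zdown [-0.     0.001 -1.   ]
```

View pics/w2.png

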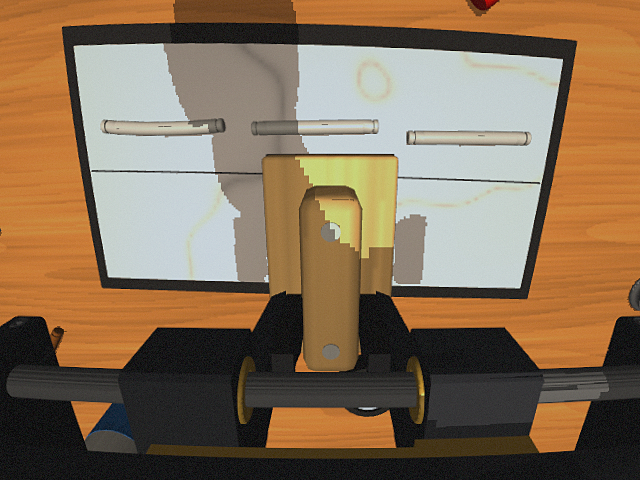

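The wrist picture shows the block held firmly. The shafts are at (163,127), (316,127) and (469,138), and the pencil line runs from (92,171) to (540,183).

Run:
```python
from h import *
import pickle
p=pickle.load(open("w2.pkl","rb"))
a,b=[onplane(u,p,.022) for u in([92,171],[540,183])]; ly=np.arctan2(-(b-a)[0],(b-a)[1]); print("line",a,b,ly)
for l in(([102,127],[225,126]),([253,128.5],[379,126.5]),([407,137],[530,138.5])):
    A,B=[onplane(u,p,.028) for u in l]; c=(A+B)/2; t=(c[1]-a[1])/(b-a)[1]; lx=a[0]+t*(b-a)[0]
    print(c,"yaw",round(np.arctan2(-(B-A)[0],(B-A)[1]),4),"len",np.linalg.norm(A-B),"short",(lx-c[0])*np.cos(ly))
# tile corners
for u in([76,46],[565,58],[529,297],[110,281]): print(u,onplane(u,p,.022))
for u in([331,232],[331,352]): print("screw",onplane(u,p,.2-.037+.054))
cv2.imwrite("pics/w2c.png",cv2.resize(cv2.imread("pics/w2.png")[95:195,80:560],None,fx=1.65,fy=3))
```

```text
line [ 0.54963561 -0.18992988  0.022     ] [0.57249654 0.23534646 0.022     ] -0.05370377215619324
[ 0.51268023 -0.11172877  0.028     ] yaw -0.04 len 0.11263248978885615 short 0.04109978138287115
[0.51862857 0.0243078  0.028     ] yaw -0.0121 len 0.11042227117709273 short 0.04246218000377472
[0.52986226 0.16052939 0.028     ] yaw -0.021 len 0.11224079884502781 short 0.038556779519258046
[76, 46] [ 0.44025023 -0.18359435  0.022     ]
[565, 58] [0.46194032 0.2444467  0.022     ]
[529, 297] [0.69293737 0.24245952 0.022     ]
[110, 281] [ 0.6630694 -0.1965617  0.022    ]
screw [0.55870984 0.03586058 0.217     ]
screw [0.61533351 0.03444215 0.217     ]
```

View pics/w2c.png

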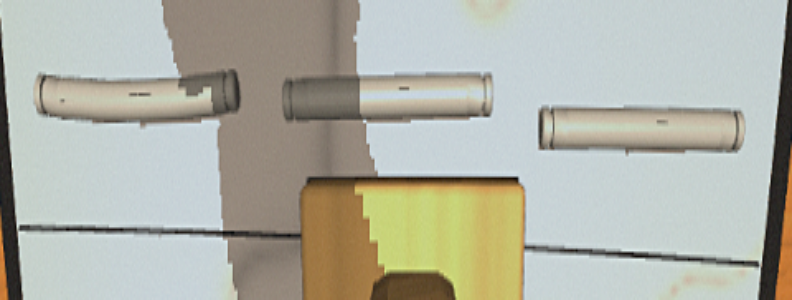

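```bash
python3 -c "
from h import *
rel(.500,.1595,.08,-.02)"
```

```text
shift [10.21 12.34 11.99] turn -0.38 cur [0.5988 0.0333 0.1997] yaw -0.0267 F [ 0.49 -1.26 -3.61] op 0.29 t 4.75 zdown [-0.     0.001 -1.   ]
```

```bash
python3 -m inch '[[1,[2.5,4,2],-0.4],[1,[5.5,8,5],-0.4],[1,[8.5,11,8],-0.4],[1,[10.2,12.5,10.5],-0.4],[1,[10.2,12.5,12],-0.4],[1,[10.2,12.5,12],-0.4],[1,[10.2,12.5,12],-0.4],[1,[10.2,12.5,12],-0.4],[1,[10.2,12.5,12],-0.4]]'
python3 - <<'E'
from h import *
p=viewer.camera_params("wrist"); im=viewer.snapshot("wrist"); cv2.imwrite("pics/w3.png",im[:,:,::-1])
im=viewer.snapshot("side"); cv2.imwrite("pics/s3.png",cv2.resize(im[160:340,240:480,::-1],None,fx=3,fy=3))
import pickle; pickle.dump(p,open("w3.pkl","wb"))
rel(.500,.1595,.08,-.02)
E
```

```text
clock: 5.65
tool_pos: [0.5022, 0.1588, 0.0808]
eef_rot: [0.012, 1.0, 0.0, 0.001]
contact_force: [0.1, -0.1, -2.0]
opening: 0.285
shift [0.17 0.06 0.05] turn -0.22 cur [0.5017 0.1588 0.0805] yaw -0.0239 F [-0.37  0.48 -2.38] op 0.285 t 5.75 zdown [ 0.002  0.001 -1.   ]
```

View pics/w3.png

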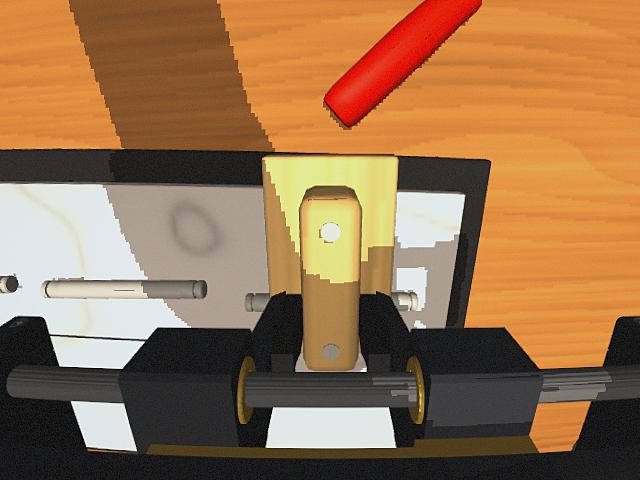

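View pics/s3.png

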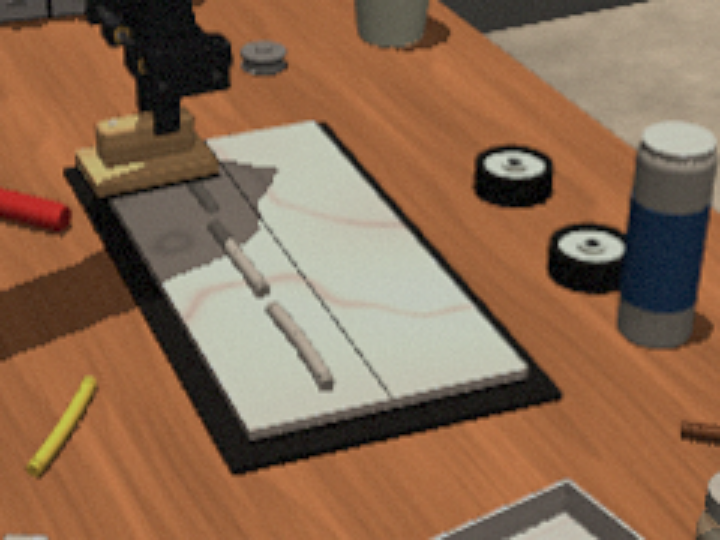

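```bash
python3 -m inch '[[1,[0.1,0,0.4],0],[1,[0.1,0,0.6],0],[1,[0.1,0,0.7],0],[1,[0.1,0,0.7],0]]'; python3 -m inch '[[1,[0,0,0.05],0],[1,[0,0,0.1],0]]';python3 -m inch '[[1,[0,0,0.05],0],[1,[0,0,0.1],0]]'
```

```text
clock: 6.15
tool_pos: [0.4997, 0.1592, 0.0724]
eef_rot: [0.011, 1.0, -0.0, -0.0]
contact_force: [-0.2, 0.4, -3.2]
opening: 0.284
clock: 6.35
tool_pos: [0.4999, 0.1592, 0.0717]
eef_rot: [0.011, 1.0, 0.0, 0.0]
contact_force: [0.2, -0.5, -2.3]
opening: 0.286
clock: 6.55
tool_pos: [0.4999, 0.1593, 0.0707]
eef_rot: [0.011, 1.0, 0.0, 0.0]
contact_force: [-0.0, -0.9, -3.4]
opening: 0.282
```

```bash
python3 -m inch '[[1,[0,0,0.05],0]]';python3 -m inch '[[1,[0,0,0.05],0]]'
```

```text
clock: 6.65
tool_pos: [0.4999, 0.1592, 0.0702]
eef_rot: [0.011, 1.0, 0.0, 0.0]
contact_force: [0.1, -1.4, -1.7]
opening: 0.285
clock: 6.75
tool_pos: [0.5, 0.1592, 0.0698]
eef_rot: [0.011, 1.0, 0.0, 0.0]
contact_force: [0.1, -0.2, -0.4]
opening: 0.284
```

```bash
python3 -m inch '[[1,[0,0,0.03],0],[1,[0,0,0.03],0]]'
```

```text
clock: 6.95
tool_pos: [0.5001, 0.1592, 0.0696]
eef_rot: [0.011, 1.0, 0.0, 0.0]
contact_force: [-0.5, -0.0, -0.3]
opening: 0.286
```

```bash
python3 -m inch '[[1,[0,0,0.03],0],[1,[0,0,0.03],0]]'
```

```text
clock: 7.15
tool_pos: [0.5, 0.1592, 0.0693]
eef_rot: [0.011, 1.0, 0.0, 0.0]
contact_force: [0.3, -0.5, 1.2]
opening: 0.285
```

```bash
python3 -m inch '[[1,[-0.3,0,0],0],[1,[-0.6,0,0],0]]'
```

```text
clock: 7.35
tool_pos: [0.5062, 0.159, 0.0693]
eef_rot: [0.011, 1.0, 0.0, 0.0]
contact_force: [0.1, -0.9, 2.5]
opening: 0.288
```

```bash
python3 -m inch '[[1,[-0.3,0,0],0],[1,[-0.6,0,0],0]]' | grep -E "pos|force"
```

```text
tool_pos: [0.5123, 0.1589, 0.0692]
contact_force: [-0.5, -1.5, 2.6]
```

```bash
python3 -m inch '[[1,[-0.3,0,0],0],[1,[-0.6,0,0],0]]' | grep -E "pos|force"
```

```text
tool_pos: [0.5182, 0.1588, 0.0692]
contact_force: [-0.7, -0.9, 3.7]
```

```bash
python3 -m inch '[[1,[-0.3,0,-0.01],0],[1,[-0.6,0,-0.02],0]]' | grep -E "pos|force"
```

```text
tool_pos: [0.5241, 0.1587, 0.0693]
contact_force: [-0.5, -0.7, 3.3]
```

```bash
python3 -m inch '[[1,[-0.3,0,0],0],[1,[-0.6,0,0],0]]' | grep -E "pos|force"
```

```text
tool_pos: [0.5301, 0.1586, 0.0693]
contact_force: [-0.3, -0.2, 4.0]
```

```bash
python3 -m inch '[[1,[-0.3,0,-0.02],0],[1,[-0.6,0,-0.03],0]]' | grep -E "pos|force"
```

```text
tool_pos: [0.5361, 0.1584, 0.0696]
contact_force: [0.3, 0.3, 2.8]
```

```bash
python3 -m inch '[[1,[-0.3,0,0],0],[1,[-0.6,0,0],0]]' | grep -E "pos|force"
```

```text
tool_pos: [0.5421, 0.1583, 0.0696]
contact_force: [-0.8, -0.7, 3.3]
```

```bash
python3 -m inch '[[1,[-0.3,0,-0.01],0],[1,[-0.6,0,-0.01],0]]' | grep -E "pos|force"
```

```text
tool_pos: [0.548, 0.1582, 0.0697]
contact_force: [-1.2, 1.0, 2.9]
```

```bash
python3 -m inch '[[1,[-0.3,0,0],0],[1,[-0.6,0,0],0]]' | grep -E "pos|force"
```

```text
tool_pos: [0.5541, 0.1581, 0.0697]
contact_force: [-0.8, -0.1, 2.6]
```

```bash
python3 -m inch '[[1,[-0.3,0,0],0],[1,[-0.6,0,0],0]]' | grep -E "pos|force"
```

```text
tool_pos: [0.5601, 0.158, 0.0697]
contact_force: [-0.0, -0.0, 2.0]
```

```bash
for i in 1 2; do :; done; python3 -m inch '[[1,[-0.3,0,0],0],[1,[-0.6,0,0],0]]' | grep -E "pos|force"; python3 -m inch '[[1,[-0.3,0,0],0],[1,[-0.6,0,0],0]]' | grep -E "pos|force"
```

```text
tool_pos: [0.5661, 0.1578, 0.0697]
contact_force: [0.2, -0.1, 2.9]
tool_pos: [0.5721, 0.1577, 0.0697]
contact_force: [-1.5, 0.8, 2.7]
```

```bash
python3 -m inch '[[1,[-0.3,0,0],0],[1,[-0.6,0,0],0]]' | grep -E "pos|force"; python3 -m inch '[[1,[-0.3,0,0],0],[1,[-0.6,0,0],0]]' | grep -E "pos|force"
```

```text
tool_pos: [0.5781, 0.1576, 0.0697]
contact_force: [-1.4, 0.2, 2.7]
tool_pos: [0.5841, 0.1575, 0.0697]
contact_force: [0.6, 0.8, 2.4]
```

Steady through more than a full turn, so this shaft is straight. I'll finish its roll past the line.

```bash
python3 -m inch '[[1,[-0.3,0,0],0],[1,[-0.6,0,0],0],[1,[-0.9,0,0],0],[1,[-1.2,0,0],0]]' | grep -E "pos|force"; python3 -m inch '[[1,[-0.3,0,0],0],[1,[-0.6,0,0],0]]' | grep -E "pos|force"
```

```text
tool_pos: [0.5961, 0.1572, 0.0697]
contact_force: [0.1, 1.0, 1.4]
tool_pos: [0.602, 0.1571, 0.0697]
contact_force: [-0.2, 0.8, 1.3]
```

```bash
python3 -m inch '[[1,[-0.3,0,0],0],[1,[-0.6,0,0],0],[1,[-0.9,0,0],0],[1,[-1.2,0,0],0],[1,[-1.4,0,0],0],[1,[-1.4,0,0],0]]' | grep -E "pos|force|clock"
```

```text
clock: 11.15
tool_pos: [0.6163, 0.1567, 0.0697]
contact_force: [0.1, 1.1, 0.7]
```

```bash
python3 -m inch '[[1,[0,0,-0.3],0],[1,[0,0,-1],0],[1,[0,0,-2.5],0],[1,[3,-3,-4],0],[1,[6.5,-7,-4],0],[1,[10,-10.5,-3],0],[1,[12.45,-13.6,-2],0],[1,[12.45,-13.6,-1],0],[1,[12.45,-13.6,-0.9],0],[1,[12.45,-13.6,-0.9],0],[1,[12.45,-13.6,-0.9],0],[1,[12.45,-13.6,-0.9],0]]' | grep -E "pos|force|clock"
python3 - <<'E'
from h import *
p=viewer.camera_params("wrist"); im=viewer.snapshot("wrist"); cv2.imwrite("pics/w4.png",im[:,:,::-1])
im=viewer.snapshot("side"); cv2.imwrite("pics/s4.png",cv2.resize(im[160:340,240:480,::-1],None,fx=3,fy=3))
import pickle; pickle.dump(p,open("w4.pkl","wb"))
rel(.4887,.0225,.078,-.02)
E
```

```text
clock: 12.35
tool_pos: [0.4894, 0.0244, 0.0792]
contact_force: [0.2, -0.0, -2.9]
shift [ 0.01 -0.15  0.1 ] turn -0.11 cur [0.4889 0.024  0.079 ] yaw -0.0219 F [ 0.11  0.99 -3.04] op 0.286 t 12.45 zdown [ 0.001  0.    -1.   ]
```

View pics/w4.png

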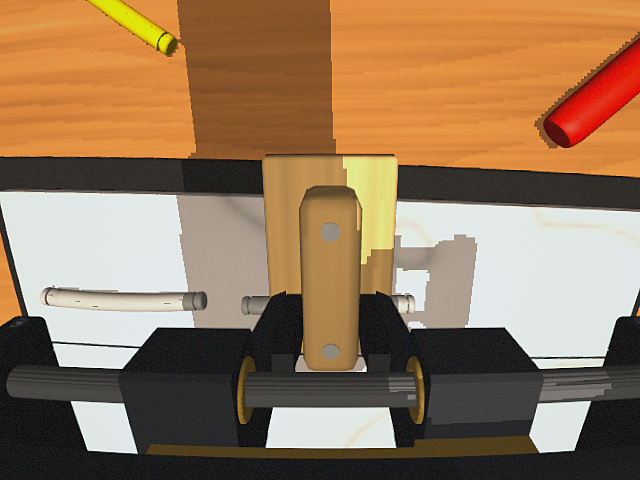

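View pics/s4.png

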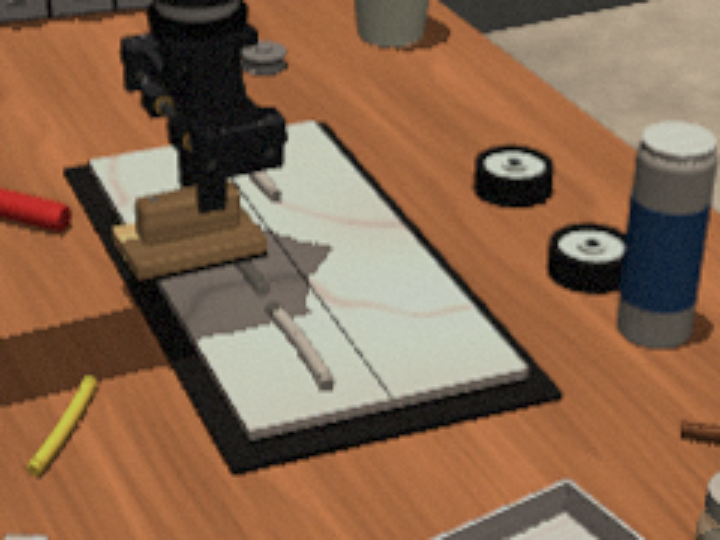

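The side view shows shaft 1 lying past the line, and the middle shaft is centred under the block in the wrist view. I'll descend on it.

```bash
python3 -m inch '[[1,[0,0,0.4],0],[1,[0,0,0.7],0],[1,[0,0,0.75],0],[1,[0,0,0.75],0]]'| grep -E "pos|force"; python3 -m inch '[[1,[0,0,0.05],0],[1,[0,0,0.05],0]]'| grep -E "pos|force"
```

```text
tool_pos: [0.4881, 0.0234, 0.0709]
contact_force: [0.0, -0.2, -2.4]
tool_pos: [0.4883, 0.0234, 0.0707]
contact_force: [0.5, 0.6, -3.3]
```

```bash
python3 -m inch '[[1,[0,0,0.05],0],[1,[0,0,0.05],0]]'| grep -E "pos|force"
```

```text
tool_pos: [0.4883, 0.0234, 0.0703]
contact_force: [0.9, 0.3, -2.6]
```

```bash
python3 -m inch '[[1,[0,0,0.05],0],[1,[0,0,0.05],0]]'| grep -E "pos|force"
```

```text
tool_pos: [0.4884, 0.0234, 0.0698]
contact_force: [-0.3, 0.6, -1.1]
```

```bash
python3 -m inch '[[1,[0,0,0.03],0],[1,[0,0,0.03],0]]'| grep -E "pos|force"
```

```text
tool_pos: [0.4884, 0.0234, 0.0695]
contact_force: [-0.1, 0.1, 0.8]
```

```bash
python3 -m inch '[[1,[0,0,0.02],0],[1,[-0.3,0,0.02],0]]'| grep -E "pos|force"
```

```text
tool_pos: [0.491, 0.0233, 0.0693]
contact_force: [-0.6, -0.2, 1.8]
```

```bash
python3 -m inch '[[1,[-0.3,0,0],0],[1,[-0.6,0,0],0]]' | grep -E "pos|force"
```

```text
tool_pos: [0.4978, 0.0232, 0.0693]
contact_force: [-0.4, 0.1, 1.6]
```

```bash
python3 -m inch '[[1,[-0.3,0,0],0],[1,[-0.6,0,0],0]]' | grep -E "pos|force"
```

```text
tool_pos: [0.5037, 0.0231, 0.0693]
contact_force: [-0.5, -0.9, 2.3]
```

```bash
python3 -m inch '[[1,[-0.3,0,0],0],[1,[-0.6,0,0],0]]' | grep -E "pos|force"
```

```text
tool_pos: [0.5096, 0.023, 0.0693]
contact_force: [-0.8, -0.2, 3.2]
```

```bash
python3 -m inch '[[1,[-0.3,0,0],0],[1,[-0.6,0,0],0]]' | grep -E "pos|force"
```

```text
tool_pos: [0.5156, 0.0229, 0.0693]
contact_force: [-0.5, 0.4, 3.8]
```

```bash
python3 -m inch '[[1,[-0.3,0,-0.01],0],[1,[-0.6,0,-0.01],0]]' | grep -E "pos|force"
```

```text
tool_pos: [0.5215, 0.0228, 0.0693]
contact_force: [-1.1, 0.0, 3.7]
```

```bash
python3 -m inch '[[1,[-0.3,0,-0.02],0],[1,[-0.6,0,-0.03],0]]' | grep -E "pos|force"
```

```text
tool_pos: [0.5274, 0.0227, 0.0696]
contact_force: [-0.2, 0.3, 3.3]
```

```bash
python3 -m inch '[[1,[-0.3,0,0],0],[1,[-0.6,0,0],0]]' | grep -E "pos|force"
```

```text
tool_pos: [0.5335, 0.0227, 0.0696]
contact_force: [0.5, 1.0, 1.7]
```

```bash
python3 -m inch '[[1,[-0.3,0,0],0],[1,[-0.6,0,0],0]]' | grep -E "pos|force"
```

```text
tool_pos: [0.5395, 0.0225, 0.0696]
contact_force: [-0.1, 1.0, 2.8]
```

```bash
python3 -m inch '[[1,[-0.3,0,0],0],[1,[-0.6,0,0],0]]' | grep -E "pos|force"
```

```text
tool_pos: [0.5455, 0.0224, 0.0696]
contact_force: [-1.4, 1.2, 1.7]
```

```bash
python3 -m inch '[[1,[-0.3,0,0],0],[1,[-0.6,0,0],0]]' | grep -E "pos|force"
```

```text
tool_pos: [0.5515, 0.0223, 0.0696]
contact_force: [-1.0, 2.6, 2.9]
```

```bash
python3 -m inch '[[1,[-0.3,0,0],0],[1,[-0.6,0,0],0]]' | grep -E "pos|force"
```

```text
tool_pos: [0.5575, 0.0222, 0.0696]
contact_force: [-0.5, 2.3, 2.2]
```

```bash
python3 -m inch '[[1,[-0.3,0,0],0],[1,[-0.6,0,0],0]]' | grep -E "pos|force"
```

```text
tool_pos: [0.5635, 0.0221, 0.0696]
contact_force: [-0.4, 2.5, 1.9]
```

```bash
python3 -m inch '[[1,[-0.3,0,0],0],[1,[-0.6,0,0],0]]' | grep -E "pos|force"
```

```text
tool_pos: [0.5695, 0.0219, 0.0696]
contact_force: [-0.1, 3.4, 1.7]
```

```bash
python3 -m inch '[[1,[-0.3,0.05,0],0],[1,[-0.6,0.1,0],0]]' | grep -E "pos|force"
```

```text
tool_pos: [0.5754, 0.022, 0.0696]
contact_force: [-0.2, 2.4, 2.5]
```

```bash
python3 -m inch '[[1,[-0.3,0.03,0],0],[1,[-0.6,0.05,0],0]]' | grep -E "pos|force"
```

```text
tool_pos: [0.5813, 0.022, 0.0695]
contact_force: [-0.5, 0.7, 2.0]
```

```bash
python3 -m inch '[[1,[-0.3,0.01,0],0],[1,[-0.6,0.02,0],0]]' | grep -E "pos|force"
```

```text
tool_pos: [0.5874, 0.022, 0.0695]
contact_force: [0.3, -0.8, 2.0]
```

```bash
python3 -m inch '[[1,[-0.3,0.01,0],0],[1,[-0.6,0.02,0],0]]' | grep -E "pos|force"
```

```text
tool_pos: [0.5933, 0.022, 0.0695]
contact_force: [-0.4, -1.5, 2.1]
```

```bash
python3 -m inch '[[1,[-0.3,0,0],0],[1,[-0.6,0,0],0]]' | grep -E "pos|force"
```

```text
tool_pos: [0.5994, 0.022, 0.0695]
contact_force: [0.4, -2.5, 1.8]
```

```bash
python3 -m inch '[[1,[-0.3,0,0],0],[1,[-0.6,0,0],0],[1,[-0.9,0,0],0],[1,[-1.1,0,0],0],[1,[-1.1,0,0],0]]' | grep -E "pos|force|clock"
```

```text
clock: 17.95
tool_pos: [0.6108, 0.022, 0.0696]
contact_force: [0.8, -3.7, 2.0]
```

```bash
python3 -m inch '[[1,[0,0,-0.3],0],[1,[0,0,-1],0],[1,[0,0,-2.5],0],[1,[3,-3,-4],1],[1,[6.5,-7,-4],1],[1,[10,-10.5,-3],1],[1,[12.5,-13.7,-2],1],[1,[12.5,-13.7,-1],1],[1,[12.5,-13.7,-0.9],1],[1,[12.5,-13.7,-0.9],1],[1,[12.5,-13.7,-0.9],1],[1,[12.5,-13.7,-0.9],1]]' | grep -E "pos|force|clock"
python3 - <<'E'
from h import *
p=viewer.camera_params("wrist"); im=viewer.snapshot("wrist"); cv2.imwrite("pics/w5.png",im[:,:,::-1])
im=viewer.snapshot("side"); cv2.imwrite("pics/s5.png",cv2.resize(im[160:340,240:480,::-1],None,fx=3,fy=3))
import pickle; pickle.dump(p,open("w5.pkl","wb"))
rel(.4827,-.1125,.078,-.04)
E
```

```text
clock: 19.15
tool_pos: [0.4835, -0.1104, 0.0791]
contact_force: [-0.7, 0.7, -3.1]
shift [ 0.02 -0.16  0.09] turn 0.05 cur [ 0.4829 -0.1109  0.0789] yaw -0.039 F [ 0.03 -0.42 -2.87] op 0.284 t 19.25 zdown [ 0.001  0.    -1.   ]
```

View pics/w5.png

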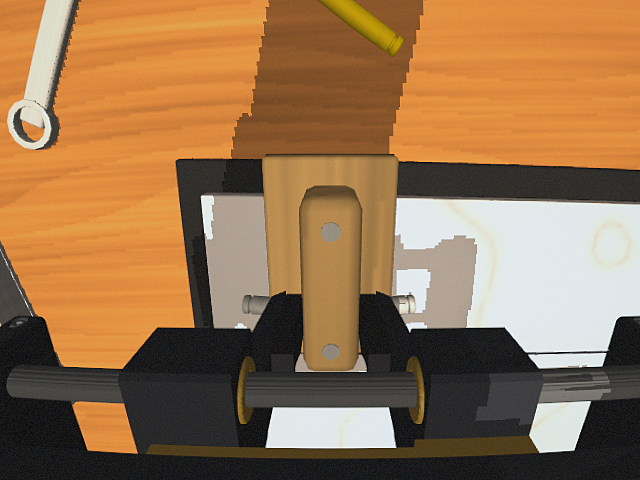

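View pics/s5.png

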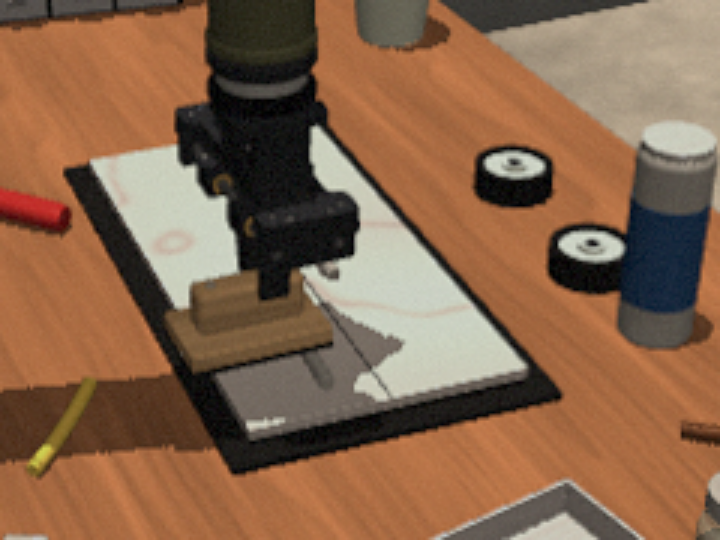

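Well centred: the shaft ends are at (243,304) and (414,304) in the wrist view. I'll descend on the third shaft.

```bash
python3 -m inch '[[1,[0,0,0.4],0],[1,[0,0,0.6],0],[1,[0,0,0.65],0],[1,[0,0,0.65],0]]'| grep -E "pos|force"; python3 -m inch '[[1,[0,0,0.05],0],[1,[0,0,0.05],0]]'| grep -E "pos|force"
```

```text
tool_pos: [0.482, -0.1116, 0.0719]
contact_force: [0.6, 0.7, -2.4]
tool_pos: [0.4822, -0.1116, 0.0716]
contact_force: [-0.3, 0.4, -2.0]
```

```bash
python3 -m inch '[[1,[0,0,0.05],0],[1,[0,0,0.05],0]]'| grep -E "pos|force"
```

```text
tool_pos: [0.4822, -0.1116, 0.0711]
contact_force: [-0.0, 0.4, -3.0]
```

```bash
python3 -m inch '[[1,[0,0,0.05],0],[1,[0,0,0.05],0]]'| grep -E "pos|force"
```

```text
tool_pos: [0.4822, -0.1116, 0.0706]
contact_force: [0.3, 0.2, -2.3]
```

```bash
python3 -m inch '[[1,[0,0,0.05],0],[1,[0,0,0.05],0]]'| grep -E "pos|force"
```

```text
tool_pos: [0.4822, -0.1116, 0.0701]
contact_force: [0.3, 0.4, -1.4]
```

```bash
python3 -m inch '[[1,[0,0,0.04],0],[1,[0,0,0.04],0]]'| grep -E "pos|force"
```

```text
tool_pos: [0.4823, -0.1116, 0.0698]
contact_force: [-0.2, -0.6, 0.2]
```

```bash
python3 -m inch '[[1,[0,0,0.03],0],[1,[0,0,0.03],0]]'| grep -E "pos|force"
```

```text
tool_pos: [0.4824, -0.1116, 0.0695]
contact_force: [0.6, -0.9, 0.6]
```

```bash
python3 -m inch '[[1,[-0.1,0,0.01],0],[1,[-0.3,0,0.01],0]]'| grep -E "pos|force"
```

```text
tool_pos: [0.4851, -0.1117, 0.0694]
contact_force: [-0.5, 0.2, 2.3]
```

```bash
python3 -m inch '[[1,[-0.2,0,0],0],[1,[-0.4,0,0],0]]'| grep -E "pos|force"
```

```text
tool_pos: [0.4894, -0.1118, 0.0694]
contact_force: [-0.4, 0.5, 2.9]
```

```bash
python3 -m inch '[[1,[-0.2,0,0],0],[1,[-0.4,0,0],0]]'| grep -E "pos|force"
```

```text
tool_pos: [0.4935, -0.112, 0.0695]
contact_force: [-1.0, 0.6, 3.6]
```

```bash
python3 -m inch '[[1,[-0.2,0,-0.03],0],[1,[-0.3,0,-0.04],0]]'| grep -E "pos|force"
```

```text
tool_pos: [0.4967, -0.1121, 0.0698]
contact_force: [-0.8, -0.1, 3.6]
```

```bash
python3 -m inch '[[1,[-0.2,0,-0.02],0],[1,[-0.3,0,-0.03],0]]'| grep -E "pos|force"
```

```text
tool_pos: [0.4995, -0.1122, 0.07]
contact_force: [-0.8, -1.1, 2.0]
```

```bash
python3 -m inch '[[1,[-0.2,0,-0.01],0],[1,[-0.3,0,-0.01],0]]'| grep -E "pos|force"
```

```text
tool_pos: [0.5025, -0.1123, 0.0701]
contact_force: [-0.2, 0.6, 3.0]
```

```bash
python3 -m inch '[[1,[-0.2,0,-0.01],0],[1,[-0.3,0,-0.02],0]]'| grep -E "pos|force"
```

```text
tool_pos: [0.5055, -0.1125, 0.0702]
contact_force: [0.2, -0.2, 1.5]
```

```bash
python3 -m inch '[[1,[-0.2,0,-0.01],0],[1,[-0.3,0,-0.02],0]]'| grep -E "pos|force"
```

```text
tool_pos: [0.5084, -0.1126, 0.0704]
contact_force: [-1.0, -0.1, 0.1]
```

```bash
python3 -m inch '[[1,[-0.2,0,0.02],0],[1,[-0.3,0,0.03],0]]'| grep -E "pos|force"
```

```text
tool_pos: [0.5115, -0.1127, 0.0702]
contact_force: [0.7, 1.4, 0.8]
```

```bash
python3 -m inch '[[1,[-0.2,0,0.02],0],[1,[-0.3,0,0.03],0]]'| grep -E "pos|force"
```

```text
tool_pos: [0.5145, -0.1128, 0.0699]
contact_force: [-0.2, 0.4, 0.5]
```

```bash
python3 -m inch '[[1,[-0.2,0,0.03],0],[1,[-0.3,0,0.04],0]]'| grep -E "pos|force"
```

```text
tool_pos: [0.5176, -0.113, 0.0696]
contact_force: [-0.1, 0.6, 2.9]
```

```bash
python3 -m inch '[[1,[-0.2,0,0],0],[1,[-0.3,0,0],0]]'| grep -E "pos|force"
```

```text
tool_pos: [0.5204, -0.1131, 0.0695]
contact_force: [0.0, 0.6, 2.2]
```

```bash
python3 -m inch '[[1,[-0.1,0,-0.01],0],[1,[-0.25,0,-0.02],0]]'| grep -E "pos|force"
```

```text
tool_pos: [0.5222, -0.1132, 0.0697]
contact_force: [-1.2, -0.1, 3.0]
```

```bash
python3 -m inch '[[1,[-0.1,0,-0.01],0],[1,[-0.25,0,-0.02],0]]'| grep -E "pos|force"
```

```text
tool_pos: [0.5247, -0.1133, 0.0699]
contact_force: [-1.1, 1.0, 2.7]
```

```bash
python3 -m inch '[[1,[-0.1,0,-0.02],0],[1,[-0.25,0,-0.04],0]]'| grep -E "pos|force"
```

```text
tool_pos: [0.5275, -0.1134, 0.0703]
contact_force: [-1.4, 0.5, 3.0]
```

```bash
python3 -m inch '[[1,[-0.1,0,-0.03],0],[1,[-0.25,0,-0.05],0]]'| grep -E "pos|force"
```

```text
tool_pos: [0.5302, -0.1135, 0.0708]
contact_force: [-1.2, 1.4, 2.4]
```

```bash
python3 -m inch '[[1,[-0.1,0,-0.03],0],[1,[-0.25,0,-0.05],0]]'| grep -E "pos|force"
```

```text
tool_pos: [0.5328, -0.1136, 0.0712]
contact_force: [-0.7, 0.5, 1.2]
```

```bash
python3 -m inch '[[1,[-0.1,0,-0.02],0],[1,[-0.25,0,-0.04],0]]'| grep -E "pos|force"
```

```text
tool_pos: [0.5352, -0.1136, 0.0716]
contact_force: [-0.6, 0.5, 0.4]
```

```bash
python3 -m inch '[[1,[-0.1,0,0],0],[1,[-0.25,0,0],0]]'| grep -E "pos|force"
```

```text
tool_pos: [0.5378, -0.1137, 0.0717]
contact_force: [0.0, 1.0, 0.7]
```

```bash
python3 -m inch '[[1,[-0.1,0,0],0],[1,[-0.25,0,-0.01],0]]'| grep -E "pos|force"
```

```text
tool_pos: [0.5403, -0.1138, 0.0718]
contact_force: [-0.3, 1.2, 0.4]
```

```bash
python3 -m inch '[[1,[-0.1,0,0.01],0],[1,[-0.25,0,0.01],0]]'| grep -E "pos|force"
```

```text
tool_pos: [0.5428, -0.1139, 0.0717]
contact_force: [-0.6, 1.0, 0.8]
```

```bash
python3 -m inch '[[1,[-0.1,0,0.02],0],[1,[-0.25,0,0.03],0]]'| grep -E "pos|force"
```

```text
tool_pos: [0.5454, -0.114, 0.0715]
contact_force: [-0.2, 1.1, 2.3]
```

```bash
python3 -m inch '[[1,[-0.1,0,0.02],0],[1,[-0.25,0,0.04],0]]'| grep -E "pos|force"
```

```text
tool_pos: [0.548, -0.1141, 0.0712]
contact_force: [-0.1, 1.3, 3.1]
```

```bash
python3 -m inch '[[1,[-0.1,0,0.02],0],[1,[-0.25,0,0.04],0]]'| grep -E "pos|force"
```

```text
tool_pos: [0.5506, -0.1142, 0.0708]
contact_force: [-0.4, 1.8, 3.9]
```

```bash
python3 -m inch '[[1,[-0.1,0,0],0],[1,[-0.25,0,0.01],0]]'| grep -E "pos|force"
```

```text
tool_pos: [0.5529, -0.1143, 0.0706]
contact_force: [0.4, 1.0, 3.4]
```

```bash
python3 -m inch '[[1,[-0.1,0,0.01],0],[1,[-0.25,0,0.03],0]]'| grep -E "pos|force"
```

```text
tool_pos: [0.5554, -0.1144, 0.0703]
contact_force: [0.1, 1.0, 4.6]
```

```bash
python3 -m inch '[[1,[-0.1,0,0.02],0],[1,[-0.25,0,0.04],0]]'| grep -E "pos|force"
```

```text
tool_pos: [0.5579, -0.1145, 0.0699]
contact_force: [0.5, 1.2, 4.4]
```

```bash
python3 -m inch '[[1,[-0.1,0,-0.01],0],[1,[-0.3,0,-0.02],0]]'| grep -E "pos|force"
```

```text
tool_pos: [0.5605, -0.1147, 0.0699]
contact_force: [-0.0, 0.9, 2.3]
```

```bash
python3 -m inch '[[1,[-0.15,0,0],0],[1,[-0.3,0,0],0]]'| grep -E "pos|force"
```

```text
tool_pos: [0.5632, -0.1148, 0.0697]
contact_force: [0.4, 0.8, 1.6]
```

```bash
python3 -m inch '[[1,[-0.15,0,0],0],[1,[-0.3,0,0],0]]'| grep -E "pos|force"
```

```text
tool_pos: [0.5661, -0.1149, 0.0697]
contact_force: [-0.3, 1.2, 1.7]
```

```bash
python3 -m inch '[[1,[-0.15,0,0],0],[1,[-0.3,0,0],0]]'| grep -E "pos|force"
```

```text
tool_pos: [0.5694, -0.115, 0.0699]
contact_force: [-0.7, 0.8, 2.7]
```

```bash
python3 -m inch '[[1,[-0.15,0,0],0],[1,[-0.3,0,0],0]]'| grep -E "pos|force"
```

```text
tool_pos: [0.5727, -0.1152, 0.07]
contact_force: [-0.4, 1.5, 2.4]
```

```bash
python3 -m inch '[[1,[-0.15,0,-0.01],0],[1,[-0.3,0,-0.02],0]]'| grep -E "pos|force"
```

```text
tool_pos: [0.5758, -0.1153, 0.0702]
contact_force: [0.1, 2.0, 1.9]
```

```bash
python3 -m inch '[[1,[-0.15,0,0],0],[1,[-0.3,0,0],0]]'| grep -E "pos|force"
```

```text
tool_pos: [0.5788, -0.1154, 0.0702]
contact_force: [-0.4, 2.4, 1.5]
```

```bash
python3 -m inch '[[1,[-0.15,0,0],0],[1,[-0.3,0,0],0]]'| grep -E "pos|force"
```

```text
tool_pos: [0.5818, -0.1156, 0.0702]
contact_force: [-0.9, 1.3, 2.0]
```

```bash
python3 -m inch '[[1,[-0.15,0,0],0],[1,[-0.3,0,0],0]]'| grep -E "pos|force"
```

```text
tool_pos: [0.5848, -0.1157, 0.0702]
contact_force: [-0.7, 1.2, 1.3]
```

```bash
python3 -m inch '[[1,[-0.15,0,0.01],0],[1,[-0.3,0,0.01],0]]'| grep -E "pos|force"
```

```text
tool_pos: [0.5879, -0.1158, 0.0701]
contact_force: [0.1, 1.6, 2.1]
```

```bash
python3 -m inch '[[1,[-0.15,0,0.01],0],[1,[-0.3,0,0.02],0]]'| grep -E "pos|force"
```

```text
tool_pos: [0.5908, -0.1159, 0.0699]
contact_force: [-0.8, 1.7, 3.4]
```

```bash
python3 -m inch '[[1,[-0.15,0,0.01],0],[1,[-0.3,0,0.02],0]]'| grep -E "pos|force"
```

```text
tool_pos: [0.5938, -0.1161, 0.0697]
contact_force: [-0.0, 1.1, 3.0]
```

```bash
python3 -m inch '[[1,[-0.15,0,-0.01],0],[1,[-0.35,0,-0.02],0],[1,[-0.35,0,-0.02],0]]'| grep -E "pos|force|clock"
```

```text
clock: 28.95
tool_pos: [0.5975, -0.1162, 0.0698]
contact_force: [0.8, 1.4, 1.1]
```

```bash
python3 -m inch '[[1,[0,0,-0.3],0],[1,[0,0,-1],0],[1,[0,0,-2.5],0],[1,[1,2,-5],0],[1,[2,6,-8],0],[1,[3,10.5,-10],-2],[1,[4,15,-10],-4],[1,[6,19.5,-10],-8],[1,[8,24,-10],-12],[1,[9,28.5,-10],-16],[1,[10,33,-10],-18.8],[1,[11,37.5,-10],-18.8],[1,[12,42,-10],-18.8],[1,[12.2,46.5,-10],-18.8],[1,[12.2,50.5,-10],-18.8],[1,[12.2,52.4,-8],-18.8],[1,[12.2,52.4,-4],-18.8],[1,[12.2,52.4,-1],-18.8],[1,[12.2,52.4,-1],-18.8],[1,[12.2,52.4,-1],-18.8]]' | grep -E "pos|force|clock"
python3 - <<'E'
from h import *
im=viewer.snapshot("scene"); cv2.imwrite("pics/sc6.png",im[:,:,::-1])
rel(.4955,.4125,.039,.29)
E
```

```text
clock: 30.95
tool_pos: [0.4966, 0.4122, 0.0809]
contact_force: [-0.3, 0.2, -1.7]
shift [ 0.19 -0.01  4.3 ] turn -0.15 cur [0.4972 0.413  0.082 ] yaw 0.2874 F [ 0.79 -0.11 -2.29] op 0.287 t 31.0 zdown [ 0.002  0.002 -1.   ]
```

View pics/sc6.png

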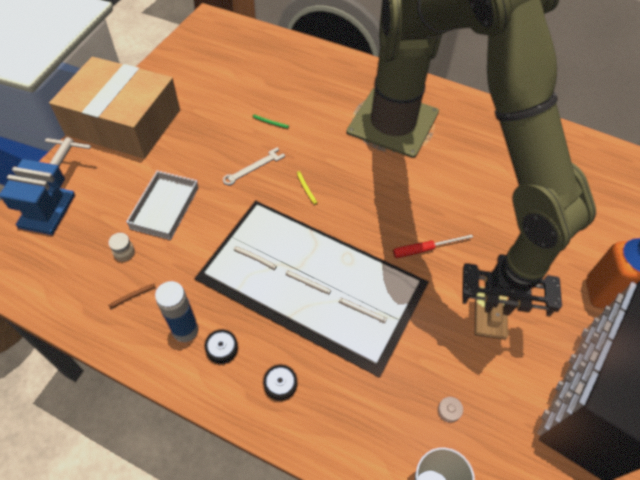

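All three shafts now lie past the line, at about (255,257), (308,282) and (362,309). I'll set the block down.

```bash
python3 -m inch '[[1,[0.1,0,1.5],0],[1,[0.1,0,3],0],[1,[0.1,0,3.8],0],[1,[0.1,0,4],0],[1,[0.1,0,4],0]]' | grep -E "pos|force|clock"
```

```text
clock: 31.5
tool_pos: [0.495, 0.4119, 0.0393]
contact_force: [-0.0, 0.3, -2.4]
```

```bash
python3 -m inch '[[1,[0,0,0.1],0],[1,[0,0,0.2],0],[1,[0,0,0.2],0]]' | grep -E "pos|force|clock"
```

```text
clock: 31.8
tool_pos: [0.4954, 0.4121, 0.0381]
contact_force: [-0.7, -0.5, -1.9]
```

```bash
python3 -m inch '[[1,[0,0,0.1],0],[1,[0,0,0.1],0],[1,[0,0,0.1],0]]' | grep -E "pos|force|clock"
```

```text
clock: 32.1
tool_pos: [0.4953, 0.412, 0.037]
contact_force: [-0.2, 0.7, -2.0]
```

Within about 0.3 mm of the bench, so I'll open and rise.

```bash
python3 -m inch '[[0.9,[0,0,0.02],0],[0.6,[0,0,0.02],0],[0.3,[0,0,0.02],0],[0,[0,0,0.02],0],[0,[0,0,0.02],0],[0,[0,0,0.02],0],[0,[0,0,-3],0],[0,[0,0,-7],0],[0,[0,0,-11],0],[0,[0,0,-14],0]]' | grep -E "pos|force|clock|open"
python3 - <<'E'
from h import *
rel(.66,-.03,.18,-.04)
E
```

```text
clock: 33.1
tool_pos: [0.4956, 0.4126, 0.1796]
contact_force: [0.4, 0.5, 0.5]
opening: 0.998
shift [ -3.18 -47.11  -0.1 ] turn 18.8 cur [0.4956 0.4126 0.1796] yaw 0.2881 F [0.36 0.46 0.54] op 0.998 t 33.1 zdown [ 0.002  0.002 -1.   ]
```

Run:
```python
from h import *
import pickle
D,P=pickle.load(open("d.pkl","rb"))
print(np.round(r.get_state()["q"],2))
rel(.57,-.045,.16,1.53)
for u in([140,155],[55,112],[178,108]): print(onplane(u,P["scene"],0),onplane(u,P["scene"],.1))
```

```text
[-0.55  0.79 -0.41  1.55  0.38  0.88  0.76]
shift [  5.88 -45.99   1.88] turn -71.16 cur [0.4956 0.4126 0.1796] yaw 0.2881 F [0.36 0.46 0.54] op 0.998 t 33.1 zdown [ 0.002  0.002 -1.   ]
[ 0.42242684 -0.55682556  0.        ] [ 0.48553264 -0.47983402  0.1       ]
[ 0.39613988 -0.88292842  0.        ] [ 0.46165304 -0.77607224  0.1       ]
[ 0.22680211 -0.56740548  0.        ] [ 0.3078233  -0.48944503  0.1       ]
```

```bash
python3 -m inch '[[0,[0,-2,-1],8],[0,[1,-6,-1],16],[0,[2,-11,-1],25],[0,[3,-16,-1],33],[0,[4,-21,-1],42],[0,[5,-26,-1],50],[0,[6,-31,-1],59],[0,[7,-36,-1],67],[0,[8,-41,0],76],[0,[9,-46,0],84],[0,[9.7,-51,1],93],[0,[9.7,-55,1.9],101],[0,[9.7,-58,1.9],108.7],[0,[9.7,-58.9,1.9],108.7],[0,[9.7,-58.9,1.9],108.7],[0,[9.7,-58.9,1.9],108.7],[0,[9.7,-58.9,1.9],108.7],[0,[9.7,-58.9,1.9],108.7]]' | grep -E "pos|force|clock|open"
python3 - <<'E'
from h import *
p=viewer.camera_params("wrist"); im=viewer.snapshot("wrist"); cv2.imwrite("pics/w7.png",im[:,:,::-1])
import pickle; pickle.dump(p,open("w7.pkl","wb"))
rel(.57,-.115,.038,-1.61); print(r.get_state()["q"])
E
```

```text
clock: 34.9
tool_pos: [0.5696, -0.1782, 0.1581]
contact_force: [-0.2, 0.4, 0.4]
opening: 1.0
shift [ 6.35 -0.19 12.01] turn 0.2 cur [ 0.5696 -0.1787  0.1581] yaw -1.6065 F [0.24 0.99 0.05] op 0.998 t 34.95 zdown [ 0.     0.001 -1.   ]
[ 0.2108044   0.74146869  0.02867461  1.72827562 -0.03247421  0.67248916
  0.22164358]
```

View pics/w7.png

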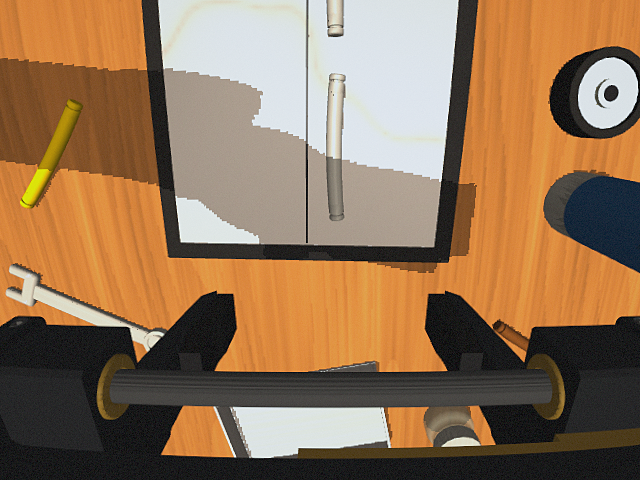

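Wrist view: the bent shaft runs from (337,74) to (337,219) right of the line, bowed in the middle. The tray is below, near (310,430), and the brown look-alike at (510,335) is well away.

Run:
```python
from h import *
import pickle
p=pickle.load(open("w7.pkl","rb"))
A,B=[onplane(u,p,.028) for u in([336,219],[337,75])]; print(A,B,(A+B)/2,np.arctan2(-(B-A)[0],(B-A)[1]),np.linalg.norm(A-B)); M=onplane([334,150],p,.028); print("mid",M)
for u in([307,0],[307,240]): print("line",onplane(u,p,.022))
rel(M[0],M[1],.038,-1.61+.0)
```

```text
[ 0.57491648 -0.16923137  0.028     ] [ 0.57895612 -0.0598038   0.028     ] [ 0.5769363  -0.11451758  0.028     ] -0.036899367742807915 0.1095021031121966
mid [ 0.57501817 -0.11400529  0.028     ]
line [ 0.55903236 -0.00699074  0.022     ]
line [ 0.54967755 -0.18835839  0.022     ]
shift [ 6.47  0.31 12.01] turn 0.2 cur [ 0.5696 -0.1787  0.1581] yaw -1.6065 F [0.24 0.99 0.05] op 0.998 t 34.95 zdown [ 0.     0.001 -1.   ]
```

```bash
python3 -m inch '[[0,[4,0.3,3],0],[0,[6.4,0.35,6],0],[0,[6.4,0.35,9],0],[0,[6.4,0.35,10.5],0],[0,[6.4,0.35,11],0],[0,[6.4,0.35,11],0],[0,[6.4,0.35,11],0],[0,[6.4,0.35,11],0]]' | grep -E "pos|force|clock|open"
python3 - <<'E'
from h import *
rel(.5757,-.114,.038,-1.61)
E
```

```text
clock: 35.75
tool_pos: [0.5764, -0.1172, 0.0492]
contact_force: [-1.4, 0.1, -0.1]
opening: 1.003
shift [ 0.32 -0.09  1.12] turn -0.01 cur [ 0.5764 -0.1172  0.0492] yaw -1.6101 F [-1.43  0.11 -0.09] op 1.003 t 35.75 zdown [ 0.002 -0.001 -1.   ]
```

```bash
python3 -m inch '[[0.3,[0.2,0,0.5],0],[0.6,[0.2,0,1],0],[0.7,[0.2,0,1.1],0],[0.7,[0.2,0,1.1],0],[0.7,[0.2,0,1.1],0],[0.7,[0.2,0,1.1],0]]' 25 | grep -E "pos|force|clock|open"
python3 - <<'E'
from h import *
p=viewer.camera_params("wrist"); im=viewer.snapshot("wrist"); cv2.imwrite("pics/w8.png",im[:,:,::-1])
rel(.5757,-.114,.038,-1.61)
E
```

```text
clock: 36.35
tool_pos: [0.5756, -0.1145, 0.0369]
contact_force: [-0.3, 0.3, 0.1]
opening: 0.481
shift [ 0.05  0.   -0.1 ] turn 0.05 cur [ 0.5757 -0.1145  0.037 ] yaw -1.6092 F [0.16 0.21 0.22] op 0.433 t 36.4 zdown [ 0.  0. -1.]
```

View pics/w8.png

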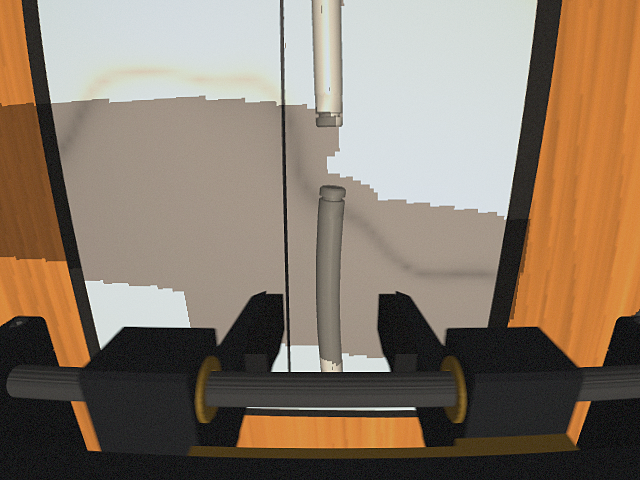

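Centred between the jaws (about (328,350) between 280 and 382), so I'll close gently.

```bash
python3 -m inch '[[1,[0,0,0],0],[1,[0,0,0],0],[1,[0,0,0],0],[1,[0,0,0],0],[1,[0,0,0],0],[1,[0,0,0],0]]' 25 | grep -E "pos|force|clock|open"
```

```text
clock: 37.0
tool_pos: [0.5756, -0.1145, 0.0369]
contact_force: [-0.2, -0.1, -0.1]
opening: 0.007
```

Run:
```python
from h import *
p=viewer.camera_params("wrist"); im=viewer.snapshot("wrist"); cv2.imwrite("pics/w9.png",im[:,:,::-1])
im=viewer.snapshot("side"); cv2.imwrite("pics/s9.png",cv2.resize(im[160:340,300:500,::-1],None,fx=3.3,fy=3.3))
print(r.get_state()["opening"],r.get_state()["tool_pos"])
```

```text
0.006856559801572019 [ 0.57559503 -0.11443666  0.03689284]
```

View pics/w9.png

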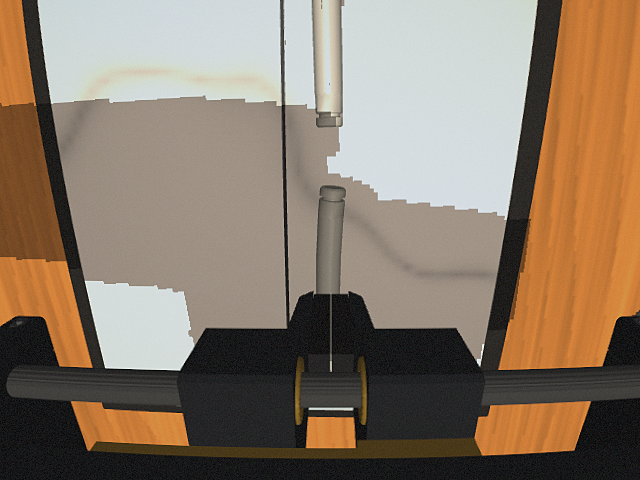

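View pics/s9.png

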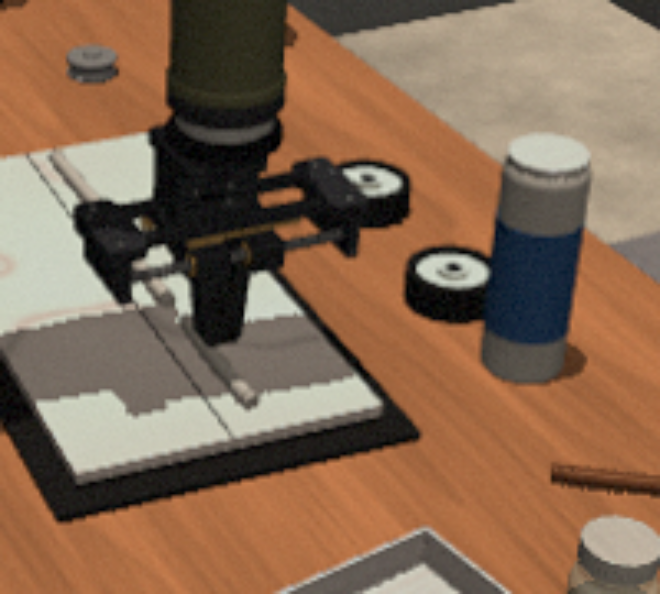

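Run:
```python
from h import *
p=viewer.camera_params("side"); s=r.get_state()
def q(P): 
    u=proj(P,p)[0]; return np.round((u-[300,160])*3.3)
print("tip",q(s["tool_pos"]-[0,0,.014]),"tip+10mm",q(s["tool_pos"]-[0,0,.004]),"rodmid",q([.5757,-.1142,.028]),"rod ends",q([.5749,-.1692,.028]),q([.579,-.0598,.028]))
for dx in(-.009,.009): print(q(s["tool_pos"]-[0,dx,.014]))
im=cv2.imread("pics/w9.png"); cv2.imwrite("pics/w9c.png",cv2.resize(im[170:420,250:410],None,fx=3,fy=2.4))
```

```text
tip [213. 364.] tip+10mm [214. 352.] rodmid [214. 357.] rod ends [249. 399.] [184. 318.]
[208. 357.]
[219. 370.]
```

View pics/w9c.png

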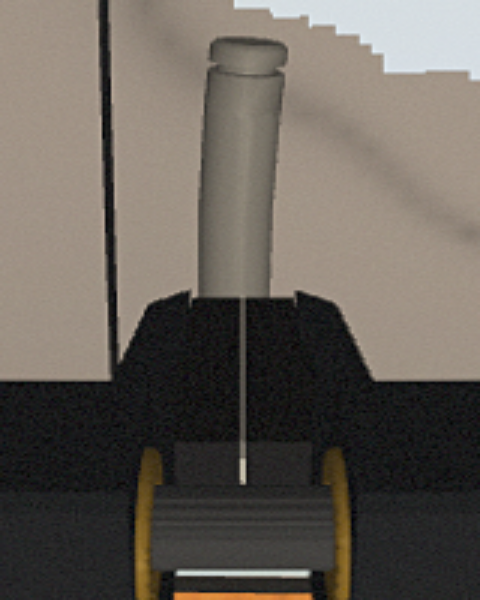

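The jaws closed over the top of the rod. In both views the tips stand roughly 12–18 mm higher than the nominal offset predicts. I'll reopen and feel my way down, watching the force.

```bash
python3 -m inch '[[0.6,[0,0,0],0],[0.6,[0,0,0],0],[0.6,[0,0,0],0],[0.6,[0,0,0],0],[0.6,[0,0,0],0]]' 25 | grep -E "pos|force|clock|open"; python3 -m inch '[[0.6,[0,0,0.1],0],[0.6,[0,0,0.2],0],[0.6,[0,0,0.2],0]]' 25 | grep -E "pos|force|clock|open"
```

```text
clock: 37.6
tool_pos: [0.5756, -0.1145, 0.0369]
contact_force: [-0.2, 1.0, -0.1]
opening: 0.4
clock: 37.9
tool_pos: [0.5754, -0.1144, 0.0347]
contact_force: [0.3, 0.3, -0.4]
opening: 0.403
```

```bash
python3 -m inch '[[0.6,[0,0,0.1],0],[0.6,[0,0,0.2],0],[0.6,[0,0,0.2],0]]' 25 | grep -E "pos|force|clock|open"
```

```text
clock: 38.2
tool_pos: [0.5755, -0.1145, 0.0327]
contact_force: [0.2, 1.1, 0.7]
opening: 0.4
```

```bash
python3 -m inch '[[0.6,[0,0,0.1],0],[0.6,[0,0,0.2],0],[0.6,[0,0,0.2],0]]' 25 | grep -E "pos|force|clock|open"
```

```text
clock: 38.5
tool_pos: [0.5755, -0.1145, 0.0307]
contact_force: [-0.5, 0.4, -0.0]
opening: 0.402
```

```bash
python3 -m inch '[[0.6,[0,0,0.1],0],[0.6,[0,0,0.2],0],[0.6,[0,0,0.2],0]]' 25 | grep -E "pos|force|clock|open"
```

```text
clock: 38.8
tool_pos: [0.5755, -0.1144, 0.0287]
contact_force: [0.7, -0.2, 1.0]
opening: 0.401
```

```bash
python3 -m inch '[[0.6,[0,0,0.1],0],[0.6,[0,0,0.2],0],[0.6,[0,0,0.2],0]]' 25 | grep -E "pos|force|clock|open"
python3 - <<'E'
from h import *
im=viewer.snapshot("wrist"); cv2.imwrite("pics/w10.png",im[:,:,::-1])
im=viewer.snapshot("side"); cv2.imwrite("pics/s10.png",cv2.resize(im[220:300,330:410,::-1],None,fx=7,fy=7))
E
```

```text
clock: 39.1
tool_pos: [0.5755, -0.1145, 0.0267]
contact_force: [0.1, 0.2, -0.1]
opening: 0.396
```

View pics/w10.png

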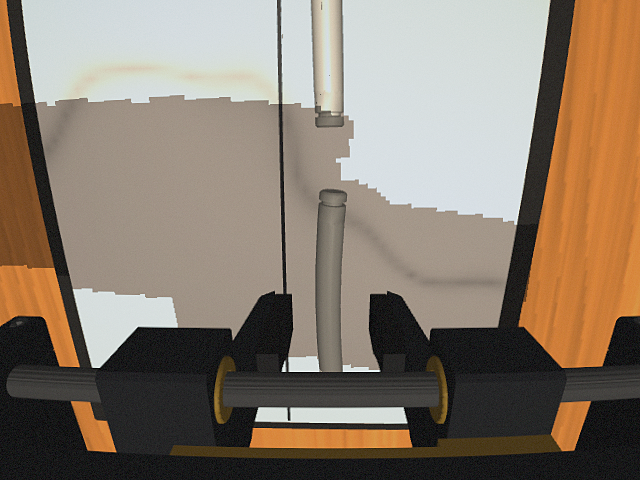

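View pics/s10.png

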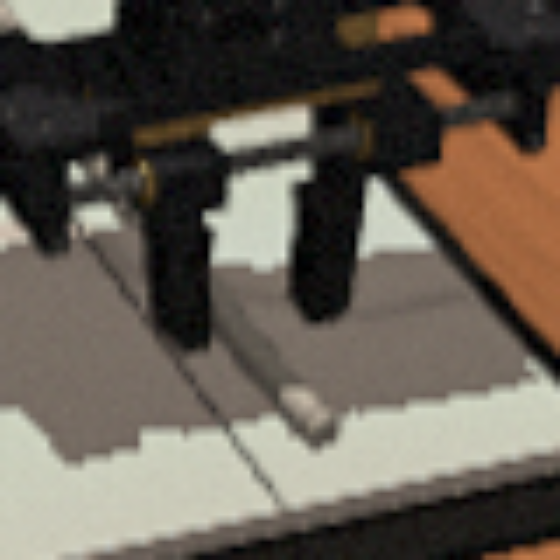

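```bash
python3 -m inch '[[0.6,[0,0,0.1],0],[0.6,[0,0,0.15],0],[0.8,[0,0,0.15],0],[1,[0,0,0.15],0],[1,[0,0,0.15],0],[1,[0,0,0.15],0],[1,[0,0,0.15],0],[1,[0,0,0.15],0]]' 25 | grep -E "pos|force|clock|open"
```

```text
clock: 40.0
tool_pos: [0.5755, -0.1145, 0.0255]
contact_force: [-0.5, -1.4, 1.1]
opening: 0.006
```

Run:
```python
from h import *
im=viewer.snapshot("wrist"); cv2.imwrite("pics/w11.png",im[:,:,::-1])
im=viewer.snapshot("side"); cv2.imwrite("pics/s11.png",cv2.resize(im[220:300,330:410,::-1],None,fx=7,fy=7))
print(r.get_state())
```

```text
{'clock': 40.1, 'q': array([ 0.1036251 ,  0.93969931,  0.02485175,  1.81559706, -0.05331311,
        0.38696291,  0.12925313]), 'qd': array([0.00018975, 0.00027044, 0.00017014, 0.0001645 , 0.00146818,
       0.00065928, 0.00185069]), 'joint_torque': array([ 4.73651962e-04, -5.42016506e+01,  1.88050501e+00, -7.55877525e+00,
       -2.19499797e-02, -1.20979403e-01,  1.04756409e-04]), 'tool_pos': array([ 0.57555107, -0.11448678,  0.02549544]), 'eef_rot': array([ 7.20557427e-01,  6.93395265e-01,  1.09007352e-05, -2.36968210e-05]), 'contact_force': array([-0.68595913,  0.70921703,  1.21918909]), 'moment': array([-0.08074787,  0.17413074, -0.03921175]), 'opening': 0.006500105977278216}
```

View pics/w11.png

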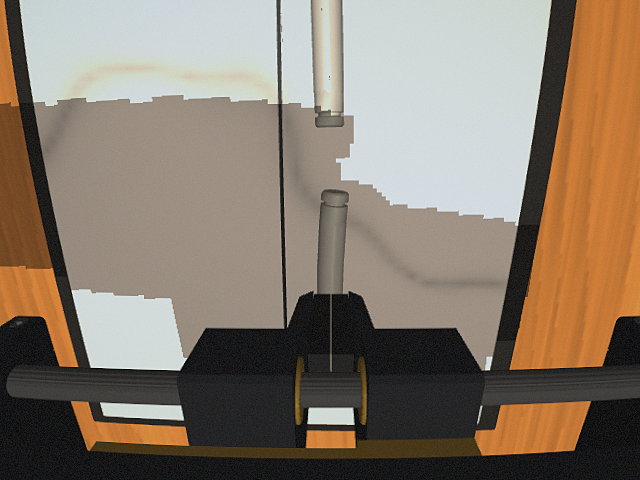

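View pics/s11.png

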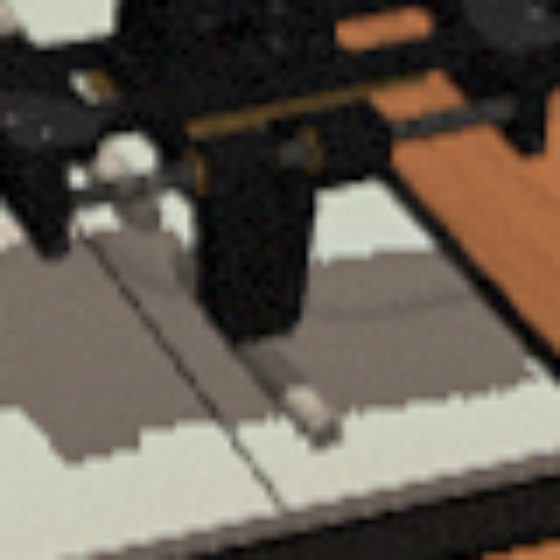

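Run:
```python
from h import *
p=viewer.camera_params("side")
for z in(.0115,.02,.025,.03,.035,.04):
  print(z,[np.round((proj([x,-.1145+dy,z],p)[0]-[330,220])*7) for x,dy in((.5755,0),(.5655,-.009),(.5855,-.009),(.5755,.009))])
p=viewer.camera_params("wrist"); M=R.from_quat(r.get_state()["eef_rot"]).as_matrix(); t=r.get_state()["tool_pos"]
# wrist: front corners of tips seen at ~ (305,293),(357,293): 9mm on +x tool side
for zt in(-.005,0,.005,.014): print(zt,[np.round(proj(t+M@[.009,y,zt],p)[0]) for y in(-.01,0,.01)])
```

```text
0.0115 [array([242., 380.]), array([226., 401.]), array([281., 387.]), array([229., 366.])]
0.02 [array([242., 359.]), array([227., 380.]), array([282., 366.]), array([230., 345.])]
0.025 [array([243., 346.]), array([227., 367.]), array([283., 353.]), array([230., 332.])]
0.03 [array([243., 333.]), array([228., 354.]), array([283., 341.]), array([231., 319.])]
0.035 [array([244., 321.]), array([228., 342.]), array([284., 328.]), array([231., 307.])]
0.04 [array([244., 308.]), array([229., 329.]), array([284., 315.]), array([232., 294.])]
-0.005 [array([308., 292.]), array([329., 292.]), array([351., 292.])]
0 [array([308., 287.]), array([329., 287.]), array([350., 287.])]
0.005 [array([309., 283.]), array([329., 283.]), array([350., 283.])]
0.014 [array([310., 275.]), array([329., 275.]), array([349., 275.])]
```

The images put the real tips about 6 mm behind the reported TCP, not 14 mm ahead, so I'm still about 8 mm too high. I'll reopen and go lower in steps with force checks.

```bash
python3 -m inch '[[0.6,[0,0,-0.3],0],[0.6,[0,0,-0.3],0],[0.6,[0,0,-0.3],0],[0.6,[0,0,-0.3],0],[0.6,[0,0,-0.3],0]]' 25 | grep -E "pos|force|clock|open"; python3 -m inch '[[0.6,[0,0,0.2],0],[0.6,[0,0,0.5],0],[0.6,[0,0,0.5],0]]' 25 | grep -E "pos|force|clock|open"
```

```text
clock: 40.6
tool_pos: [0.5756, -0.1145, 0.0283]
contact_force: [-0.5, -0.9, -0.6]
opening: 0.396
clock: 40.9
tool_pos: [0.5752, -0.1144, 0.0229]
contact_force: [-0.6, -0.0, 0.3]
opening: 0.399
```

```bash
python3 -m inch '[[0.6,[0,0,0.1],0],[0.6,[0,0,0.2],0],[0.6,[0,0,0.2],0]]' 25 | grep -E "pos|force|clock|open"
```

```text
clock: 41.2
tool_pos: [0.5755, -0.1144, 0.0213]
contact_force: [0.3, 0.5, -0.2]
opening: 0.4
```

```bash
python3 -m inch '[[0.6,[0,0,0.1],0],[0.6,[0,0,0.2],0],[0.6,[0,0,0.2],0]]' 25 | grep -E "pos|force|clock|open"
```

```text
clock: 41.5
tool_pos: [0.5755, -0.1145, 0.0193]
contact_force: [0.2, 0.2, -0.4]
opening: 0.401
```

```bash
python3 -m inch '[[0.6,[0,0,0.1],0],[0.6,[0,0,0.15],0],[0.6,[0,0,0.15],0]]' 25 | grep -E "pos|force|clock|open"
```

```text
clock: 41.8
tool_pos: [0.5755, -0.1145, 0.0178]
contact_force: [-0.4, -0.4, 0.4]
opening: 0.403
```

```bash
python3 -m inch '[[0.6,[0,0,0.1],0],[0.6,[0,0,0.1],0]]' 25 | grep -E "pos|force|clock|open"
```

```text
clock: 42.0
tool_pos: [0.5755, -0.1145, 0.0168]
contact_force: [0.9, 0.1, 0.1]
opening: 0.4
```

```bash
python3 -m inch '[[0.8,[0,0,0],0],[1,[0,0,0],0],[1,[0,0,0],0],[1,[0,0,0],0],[1,[0,0,0],0],[1,[0,0,0],0]]' 25 | grep -E "pos|force|clock|open"
```

```text
clock: 42.6
tool_pos: [0.5755, -0.1145, 0.0169]
contact_force: [0.2, 0.0, 1.3]
opening: 0.127
```

Gripped: opening 0.127 is about 11 mm, a rod's width. Lifting and carrying to the tray.

```bash
python3 -m inch '[[1,[0,0,-2],0],[1,[0,0,-6],0],[1,[0,0,-10],0],[1,[-3,-0.3,-11],8],[1,[-7,-0.6,-11],16],[1,[-12,-1,-11],24],[1,[-17,-1.5,-11],33],[1,[-22,-2,-11],41],[1,[-25,-2.5,-11],50],[1,[-28.4,-2.7,-11],58],[1,[-28.4,-2.7,-11],67],[1,[-28.4,-2.7,-11],75],[1,[-28.4,-2.7,-9],78.5],[1,[-28.4,-2.7,-8],78.5],[1,[-28.4,-2.7,-8],78.5],[1,[-28.4,-2.7,-8],78.5]]' | grep -E "pos|force|clock|open"
python3 - <<'E'
from h import *
import pickle
p=viewer.camera_params("wrist"); im=viewer.snapshot("wrist"); cv2.imwrite("pics/w12.png",im[:,:,::-1])
pickle.dump(p,open("w12.pkl","wb"))
im=viewer.snapshot("side"); cv2.imwrite("pics/s12.png",cv2.resize(im[200:420,280:540,::-1],None,fx=3,fy=2.7))
rel(.537,-.397,.097,-2.98)
E
```

```text
clock: 44.2
tool_pos: [0.5377, -0.3972, 0.0968]
contact_force: [-0.1, -0.2, -0.7]
opening: 0.128
shift [-0.09 -0.09  0.06] turn 0.07 cur [ 0.538  -0.3977  0.0976] yaw -2.9787 F [-0.54 -0.08 -0.68] op 0.128 t 44.3 zdown [ 0.001 -0.001 -1.   ]
```

View pics/w12.png

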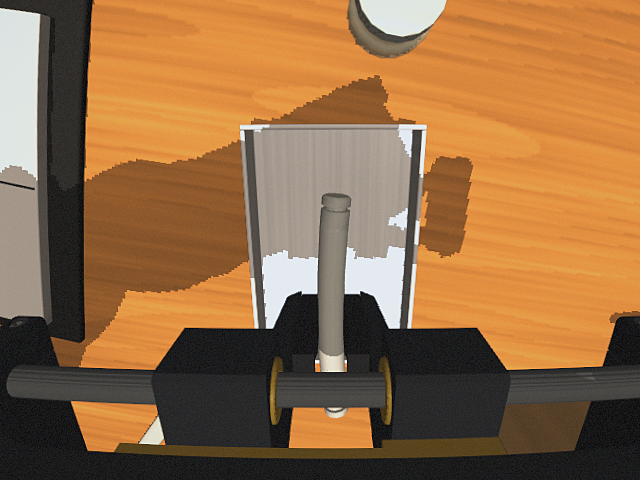

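View pics/s12.png

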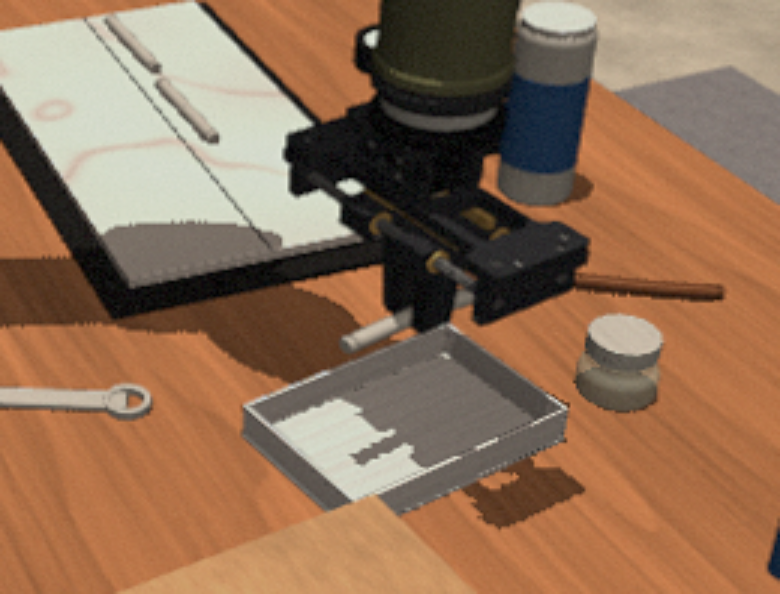

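```bash
python3 -m inch '[[1,[0,0,2.5],0],[1,[0,0,5],0],[1,[0,0,7],0],[1,[0,0,8.5],0],[1,[0,0,8.8],0],[1,[0,0,8.8],0]]' | grep -E "pos|force|clock|open"
```

```text
clock: 44.9
tool_pos: [0.5378, -0.3975, 0.009]
contact_force: [-0.8, -0.8, -0.4]
opening: 0.125
```

```bash
python3 -m inch '[[1,[0,0,0.2],0],[1,[0,0,0.5],0],[1,[0,0,0.7],0],[1,[0,0,0.7],0]]' | grep -E "pos|force|clock|open"
```

```text
clock: 45.3
tool_pos: [0.5377, -0.3971, 0.0019]
contact_force: [0.5, -0.0, -1.3]
opening: 0.124
```

```bash
python3 -m inch '[[1,[0,0,0.1],0],[1,[0,0,0.25],0],[1,[0,0,0.25],0]]' | grep -E "pos|force|clock|open"; python3 -m inch '[[0.8,[0,0,0],0],[0.65,[0,0,0],0],[0.65,[0,0,0],0],[0.65,[0,0,0],0],[0.65,[0,0,-1],0],[0.65,[0,0,-3],0],[0.65,[0,0,-6],0],[0.65,[0,0,-10],0],[0.65,[0,0,-14],0],[0.65,[2,0,-18],0],[0.65,[2,0,-18],0],[0.65,[2,0,-18],0]]' | grep -E "pos|force|clock|open"
python3 - <<'E'
from h import *
for n in("wrist","side","scene"):
    im=viewer.snapshot(n); cv2.imwrite(f"pics/{n}13.png",im[:,:,::-1])
E
```

```text
clock: 45.6
tool_pos: [0.5376, -0.3971, -0.0008]
contact_force: [0.8, 0.8, -0.4]
opening: 0.125
clock: 46.8
tool_pos: [0.5583, -0.394, 0.181]
contact_force: [-0.3, 0.8, -0.3]
opening: 0.349
```

View pics/side13.png

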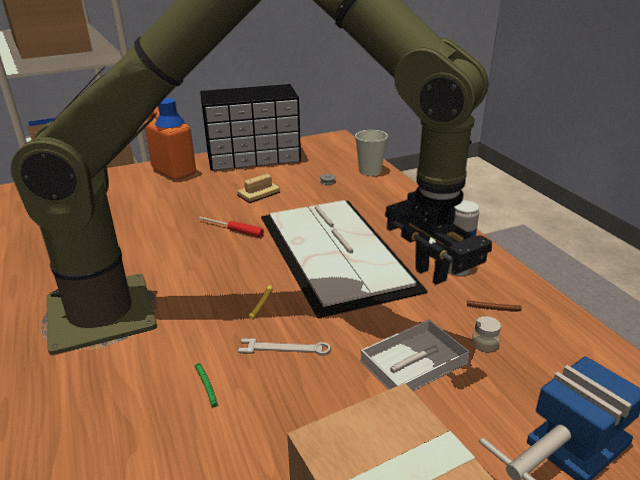

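View pics/scene13.png

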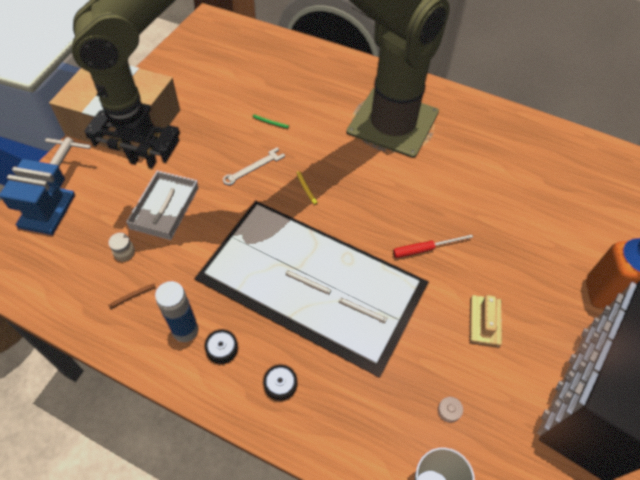

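View pics/wrist13.png

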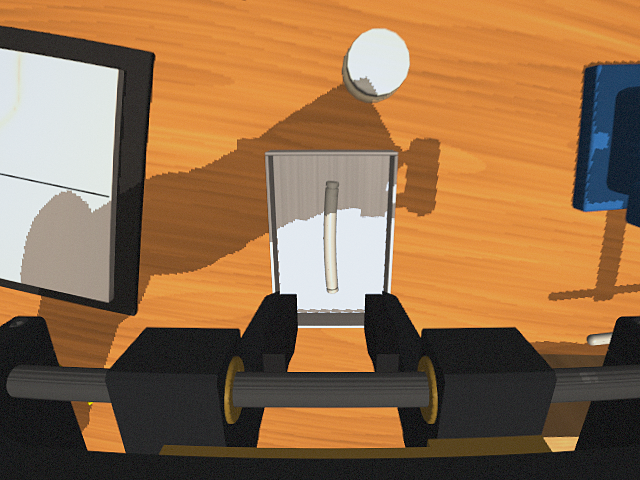

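Run:
```python
from h import *
import pickle
D,P=pickle.load(open("d.pkl","rb")); p=P["scene"]
a=np.array([.54964,-.18993]);b=np.array([.5725,.23535])
n=(b-a)/np.linalg.norm(b-a); nn=np.array([n[1],-n[0]])
for l in(([287,273],[330,291]),([340,300],[384,320])):
    print([round(float((onplane(u,p,.028)[:2]-a)@nn*1000),1) for u in l],"mm past line")
o=viewer.outline_of("scene","block")[0]
print("block",np.round(fit("block",[o["pixels"].astype(float)],[p],[.485,.409],0,.29),4))
im=cv2.imread("pics/scene13.png"); cv2.imwrite("pics/c13.png",cv2.resize(im[195:375,190:510],None,fx=2.5,fy=2.5))
```

```text
[23.1, 15.6] mm past line
[24.3, 20.4] mm past line
block [0.485 0.409 0.09  1.   ]
```

View pics/c13.png

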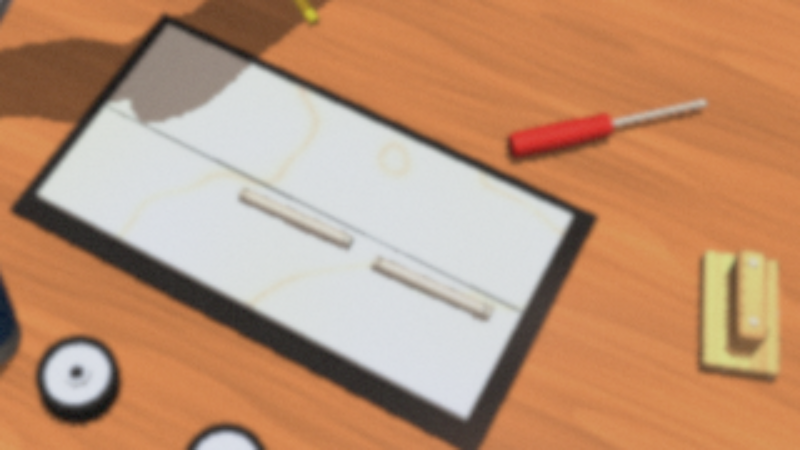

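The crop shows both straight shafts lying past the line and the block standing flat at its starting place. The block network's detection was a false one, so I'm going by the picture. The robot touches nothing, so I'll hand in.

```bash
python3 -c "
from plant import r
print(r.finish_job())"
```

```text
the job is handed in; nothing more can be done
None
```

The job is handed in at about 47 s of the 72 s allowed: one of the three shafts is bent and is in the tray, and the other two are straight.

- **Rolling:** I pressed the block on each shaft with about 3–7.5 N by the wrist readings. Those were taken at the end of each short step and carry about 0.6 N of noise.
- **Straight shafts:** The shaft nearest the block and the middle one rolled evenly. Their height stayed within about 0.5 mm over more than a turn.
- **Bent shaft:** The one nearest the tray lifted the block by about 2.3 mm and let it drop again.
- **Last pictures:** The straight shafts lie about 16–24 mm past the line. The bent one lies flat in the tray, and the block stands back at its starting place. I saw no other object moved.

**What failed or disagreed:**
- **Missed grasps:** My first two tries at the bent shaft closed above the rod, and the second nudged it about 1 mm. The fingertips stood about 20 mm higher than the stated offset. I went lower in small steps with force checks, and the third try held.
- **Side force:** Rolling the middle shaft built up about 3–4 N sideways. I partly corrected it on the way, but it was about 3.7 N again when I lifted off.
- **Block check:** The final network fix on the block picked up something else, so its position is confirmed only by eye.

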